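# Zero the leak tester's meter with the plastic trimming tool

## Robot

A 6-joint arm with a two-finger parallel gripper is mounted at the origin on the work surface. World frame = base frame: x ahead of the robot, y to its left, z up, the work surface at z = 0. Lengths are in m, angles in rad, forces in N, time in s.
With the tool pointing down it reaches from about 0.375 to 0.9 m from the base axis. Payload 3.1 kg.
Tool frame: the origin (TCP) lies midway between the tips of the shut fingers; the grasp point (between the pads) lies 19 mm behind it; y points along the fingers, x is the direction in which the jaws open and shut, and the axes are right-handed (so a half turn about y gives the same grasp; the last joint's range is limited). The gripper opens to 87 mm and grips with 3 to 60 N. Pads are 19 mm wide; open, the fingers measure 117 mm over their backs; the gripper's body (75 mm by 190 mm) begins 51 mm behind the grasp point.
Start: joints at [1.05, 0.527, 1.433, -0, 1.181, -0.178], TCP at [0.209, 0.589, 0.223] pointing down, gripper open.
Joint ranges: [-3.08, 3.08], [-0.75, 2.2], [0.22, 2.44], [-1.43, 4.57], [0, 2.65], [-2.85, 2.85]. Speed limits (rad/s): [2.79, 2.79, 3.14, 3.14, 3.14, 3.14].

## Interface

Orientations are given as a unit quaternion [x, y, z, w].
In Python, from rig import * gives the robot as it stands.
- The arm moves only by the tool jog_arm, never from a script. Its argument "series" is a list of rows, each a list of 7 numbers: the shift along the tool's x, y, z in mm, then the turn, a rotation vector about the tool's x, y, z in rad, then the gripper's target within -1 to 1 (shut at 1, half-way at 0, fully open at -1). A call has 1 to 20 rows; each row is the pose to reach, as a shift and turn from the pose commanded when the call began, along the tool's axes at that moment; what a row does not reach only later rows make up. A row lasts 1/8 s, in which the tool goes at most 62.5 mm and 10.7 degrees, less where a joint would pass 70% of its speed; a pose out of reach is approached as far as the arm can. A call with a gripper value outside its range is refused whole. The fingers move at their own pace and stop on an object; "grip_force" is the grip in N (left out, the last holds). Time passes only in rows, so rows that repeat a pose let the fingers close. It gives the time, the measured TCP pose, the force and the opening at its end, in the units of the state.
- get_obs(): the state, without advancing time (a new reading comes with each control period).
- camera(name): name is "side" or "top" or "wrist"; returns a dict with "img" (420x560x3 uint8, red, green, blue), "depth" (420x560 float32, m along the optical axis (not along the pixel's ray), 0 where there is no reading), "camera_matrix" (3x3 intrinsics, pixels), "rvec" (rotation vector, rad) and "tvec" (3), from world to camera coordinates, as OpenCV has them. Camera axes: x right, y down, z forward; pixel columns grow to the right and rows downward; lengths in m; the calibration is good to about 2 mm. A picture is of the moment at which its call begins.
- hand_in(): hands the job in, once; it reports no verdict.
The state is a dict: "time": time; "q": joint angles; "joint_velocities": joint speeds; "joint_torque": joint torques, N m; "position": TCP position; "tool_rot": TCP orientation; "ft_force": force on the tool from outside, world axes, zero at the start; "moment": the same for the moment, N m; "grip_width": finger opening in m.
Only numpy, scipy, OpenCV 4.12 (cv2) and the standard library are available. Lean on these libraries where they do the work, as an engineer would, in place of code of your own. Each camera call takes 0.05 s, during which the arm holds its last target.

## Task

The bench leak tester reads high. Take the orange-handled plastic trimming tool out of its wooden block, seat its blade in the slot of the zero trimmer and, pressing only lightly on the sprung spindle, turn it until the needle rests in the green band; then draw the tool out and stand it back upright in its block, fully home. Leave the other things on the bench where they are.

Things in the scene. Friction and masses are not known exactly. Their poses are not given: they have to be found in the camera images.
- tester: Grey bench leak tester, fixed, 140 (x) x 180 (y) x 65 high; origin under its centre. On its flat aluminium top: in the +x half a black panel meter 76 x 110, 14 high, white dial, red needle; along the -x edge a black knob (y +55, 12 high), a pilot lamp, a red rocker and, at x -45, y -55, the trimmer. Brass hose barbs stick out 20 on its +y side.
- trimmer (a point): Centre of the top face of the trimmer's round brass spindle at rest, 72 above the bench, 7 above the panel; axes as the tester's. Spindle 13 across; one straight slot right across it, 3.4 wide, 4 deep, dark floor. The slot's direction is NOT measured: see it or feel for it. When the needle is at zero it lies within 0.9 rad either way of the tester's y axis; it turns with the spindle.
- lock_nut (a point): Centre of the top of the lock nut round the spindle, 23 across, 1.5 below the spindle's face; axes as the tester's. The spindle is sprung: it starts to sink at 1.5 N, gives 2 mm (1.2 N/mm), then is solid; over 15 N damages it. Turning takes 0.015 N m; it stays where left. A blade turned slowly while resting lightly on the face drops in when it meets the slot, and the spindle rises again.
- needle (a joint): Meter needle in rad: 0 = middle of the green band (pointing along the tester's +x), positive = too high, clockwise seen from above. The green band is 0.06 rad to each side. The needle turns one to one with the trimmer and in the same sense: turning the trimmer counter-clockwise seen from above lowers it. It starts at 0.40 to 0.75; range -1 to 1.
- tool_grip (a point): Middle of the tool's orange square handle: 16 x 16, 72 long along z, sides parallel to the tool's x and y. The tool (114 long, 30 g) stands upright, blade down; its tip lies 78 below this point and the handle's lower shoulder 36 below. Shank white, 8 thick.
- tool_tip (a point): Centre of the end of the tool's white blade: 9 wide along the tool's y, 1.6 thick along its x, 14 long; z points up to the handle.
- block_hole0 (a point): Mouth of the socket in the tool block, on its top face: a square through hole, 11 x 11, with a 2 mm chamfer. The pale wooden block is fixed, 62 x 62 x 45 high, this point at its centre. With the tool home its shoulder rests on the block's top and its tip is 42 below this point.
- thumb_hook: Bystander: gold-lacquered sax thumb hook, 28 long, 31 high, loose.
- spring_anvil: Bystander: steel spring anvil, 30 x 60, 44 high, loose.
- burnisher: Bystander: burnisher with a dark horn handle and steel rod, 155 long along its y, 21 high, loose.
- cup_gauge: Bystander: blue plastic key-cup gauge, a flat plate with holes 36 x 116 x 6, loose.
Not all that is in view belongs to the job. What is shaped like the tester but pink is not meant.

How it is judged:
By the outcome, as a careful person would: the job done as asked, in the order asked, and still so for the second after the job is handed in, with the robot touching nothing.
It also fails if it takes over 72 s, if anything falls off the work surface, if the arm or the gripper's body presses on something with over 40 N, if the wrist force passes 120 N, or if a joint passes its speed limit or range.

## Working session

There is one attempt and no reset: what is moved stays moved. The work goes in short steps, Python scripts to look and compute and a tool call to move; the robot and the scene stay as the last step left them, time stands still between calls to the robot, and variables do not carry over. Pictures are saved under pics/ and viewed, and the job is handed in when it is done.

Besides the shell and the picture viewer there is one more tool, called after ">>>" as a command line: name --pt "numbers of a row" for each row, then --argument value for the rest. jog_arm: Moves the arm, as the interface text tells. Its arguments: {"type":"object","properties":{"series":{"type":"array","items":{"type":"array","items":{"type":"number"}}},"grip_force":{"type":"number"}},"required":["series"]}

```bash
mkdir -p pics; ls
cat > h.py <<'E'
from rig import *
import numpy as np, cv2
def snap(name,fn=None,crop=None,scale=1):
    c=camera(name)
    im=c["img"][:,:,::-1].copy()
    if fn:
        o=im
        if crop: x0,y0,x1,y1=crop; o=im[y0:y1,x0:x1]
        if scale!=1: o=cv2.resize(o,None,fx=scale,fy=scale,interpolation=cv2.INTER_CUBIC)
        cv2.imwrite("pics/"+fn,o)
    return c
def cloud(c):
    d=c["depth"];K=np.array(c["camera_matrix"]);R,_=cv2.Rodrigues(np.array(c["rvec"],float));t=np.array(c["tvec"],float).ravel()
    v,u=np.mgrid[0:d.shape[0],0:d.shape[1]]
    P=np.stack([(u-K[0,2])/K[0,0]*d,(v-K[1,2])/K[1,1]*d,d],-1)
    W=(P-t)@R
    W[d==0]=np.nan
    return W
def onz(c,u,v,z):
    K=np.array(c["camera_matrix"]);R,_=cv2.Rodrigues(np.array(c["rvec"],float));t=np.array(c["tvec"],float).ravel()
    o=-R.T@t; r=R.T@np.linalg.solve(K,[u,v,1.])
    return o+r*(z-o[2])/r[2]
def proj(c,p):
    return cv2.projectPoints(np.array(p,float).reshape(-1,3),np.array(c["rvec"],float),np.array(c["tvec"],float),np.array(c["camera_matrix"],float),None)[0].reshape(-1,2)
E
python3 - <<'E'
from h import *
import pickle
for n in("top","side","wrist"):
    c=snap(n,n+"0.png"); pickle.dump(c,open(n+"0.pkl","wb"))
    R,_=cv2.Rodrigues(np.array(c["rvec"],float)); print(n,-R.T@np.array(c["tvec"]).ravel(),R[2],c["camera_matrix"])
print(get_obs())
E
```

```text
pics
top [ 0.39356166 -0.09738226  1.10461913] [ 0.15959369 -0.02526837 -0.98685934] [[478.98402743   0.         283.21960607]
 [  0.         478.98402743 207.40773072]
 [  0.           0.           1.        ]]
side [0.10168592 0.3446372  0.6778657 ] [ 0.52079974 -0.49954828 -0.69225656] [[406.94185555   0.         274.67214356]
 [  0.         406.94185555 207.30757578]
 [  0.           0.           1.        ]]
wrist [0.14645104 0.6103637  0.38497735] [ 0.22889993 -0.08341522 -0.96986944] [[312.88397951   0.         279.5684386 ]
 [  0.         312.88397951 205.94658695]
 [  0.           0.           1.        ]]
{'time': 0.15, 'q': array([ 1.05049693e+00,  5.28264461e-01,  1.43360289e+00, -3.26418825e-05,
        1.18142594e+00, -1.78507077e-01]), 'joint_velocities': array([ 2.30257952e-03, -1.19386662e-03, -4.40471154e-03,  6.30297005e-04,
       -5.67428893e-05,  1.30762452e-03]), 'joint_torque': array([ 3.23062559e-04, -4.40435064e+01, -1.76843941e+01,  6.33961335e-02,
        5.52730705e-02, -7.80287314e-05]), 'position': array([0.20918305, 0.58835086, 0.22179079]), 'tool_rot': array([ 0.57801   ,  0.40714654, -0.40822757, -0.5774828 ]), 'ft_force': array([-0.43607861, -0.08436142, -0.80088251]), 'moment': array([-0.01277219,  0.04345967, -0.04540154]), 'grip_width': 0.08739544945521756}
```

View pics/top0.png

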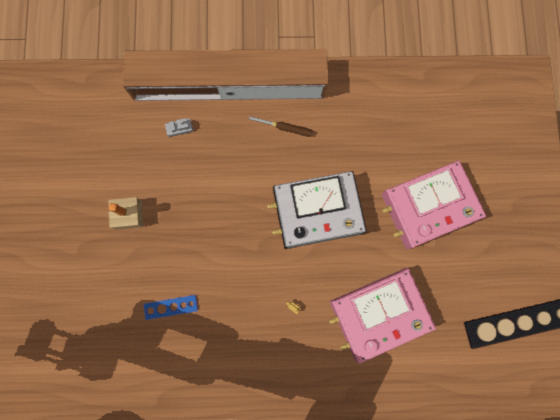

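View pics/side0.png

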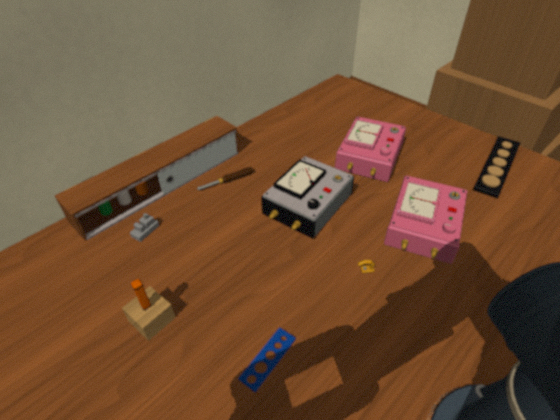

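View pics/wrist0.png

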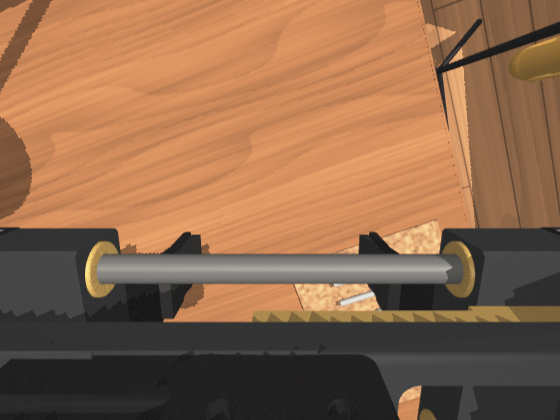

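The orange tool stands in the pale block at top (116,208) / side (142,295). The grey tester is at top (320,210). The two pink ones, at (435,205) and (383,315), are decoys. The other orange item is inside the cabinet at side (142,188), and it isn't in a block. Next I'll measure and take close crops.

Run:
```python
from h import *
import pickle
c=pickle.load(open("top0.pkl","rb"));W=cloud(c)
im=c["img"]
cs=pickle.load(open("side0.pkl","rb"));S=cloud(cs)
a=cv2.resize(im[185:240,95:150,::-1],None,fx=7,fy=7,interpolation=cv2.INTER_CUBIC)
b=cv2.resize(cs["img"][270:340,110:180,::-1],(385,385),interpolation=cv2.INTER_CUBIC)
cv2.imwrite("pics/crop_tool.png",np.hstack([a,b]))
cv2.imwrite("pics/crop_tester.png",cv2.resize(im[165:255,260:375,::-1],None,fx=6.5,fy=6.5,interpolation=cv2.INTER_CUBIC))
def rect(W,box,z0,z1,n):
    x0,y0,x1,y1=box;w=W[y0:y1,x0:x1].reshape(-1,3);m=(w[:,2]>z0)&(w[:,2]<z1);p=w[m]
    r=cv2.minAreaRect((p[:,:2]*1000).astype(np.float32));print(n,m.sum(),r,np.median(p[:,2]));return p
rect(W,(90,180,155,245),.035,.055,"block top")
rect(S,(100,260,190,350),.035,.055,"block side")
rect(W,(90,180,155,245),.06,.15,"handle top")
rect(S,(100,260,190,350),.06,.15,"handle side")
rect(W,(90,180,155,245),.11,.15,"handletop top")
rect(S,(100,260,190,350),.11,.15,"handletop side")
rect(W,(255,160,380,255),.058,.070,"tester top")
rect(S,(240,140,370,250),.058,.070,"tester side")
rect(W,(255,160,380,255),.0745,.09,"meter top")
rect(S,(240,140,370,250),.0745,.09,"meter side")
for n,(x0,y0,x1,y1) in dict(anvil=(160,115,200,140),burn=(245,112,318,140),hook=(283,298,306,318),gauge=(140,292,202,322),cab=(120,45,330,105)).items():
    w=W[y0:y1,x0:x1].reshape(-1,3);p=w[w[:,2]>.004];print(n,np.nanmin(p,0),np.nanmax(p,0))
```

```text
block top 692 ((560.3897705078125, 231.70066833496094), (63.104793548583984, 63.62643051147461), 4.870100498199463) 0.04558649671289533
block side 1005 ((561.9896850585938, 231.2535858154297), (64.17955780029297, 62.40851974487305), 4.1921162605285645) 0.04427730205568025
handle top 135 ((560.3589477539062, 230.9612274169922), (16.687049865722656, 16.25426483154297), 83.36222076416016) 0.1090481363580457
handle side 274 ((560.7235107421875, 231.74192810058594), (16.083589553833008, 17.43111801147461), 83.61662292480469) 0.09770550910258065
handletop top 67 ((560.3997802734375, 231.2857208251953), (16.01884651184082, 16.262208938598633), 83.41177368164062) 0.11630266228649438
handletop side 92 ((561.0821533203125, 231.68736267089844), (16.091381072998047, 17.274423599243164), 78.94181060791016) 0.11561881049797816
tester top 3172 ((559.220947265625, -203.9843292236328), (141.08164978027344, 183.87493896484375), 9.8276948928833) 0.06529322597362819
tester side 2373 ((568.4259033203125, -262.49237060546875), (139.10780334472656, 304.9950256347656), 9.423562049865723) 0.06468897935867314
meter top 1608 ((561.4652099609375, -197.24444580078125), (119.57655334472656, 125.55626678466797), 11.72171401977539) 0.07739119491867828
meter side 1121 ((578.1011962890625, -271.324462890625), (119.14515686035156, 279.9247741699219), 11.739225387573242) 0.07661543017957921
anvil [0.73876119 0.07074929 0.00401373] [0.79932725 0.16376319 0.04953281]
burn [ 0.7351164  -0.21057449  0.00403055] [ 0.80452221 -0.0407887   0.0241193 ]
hook [ 0.32389628 -0.17041341  0.00400274] [ 0.35909181 -0.12255634  0.03694755]
gauge [0.31926505 0.0633727  0.00400075] [0.38213185 0.20039106 0.01420606]
cab [ 0.82177136 -0.24534646  0.00400264] [0.93590689 0.26332021 0.09210523]
```

```bash
sleep 1
```

```text
(no output)
```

View pics/crop_tool.png

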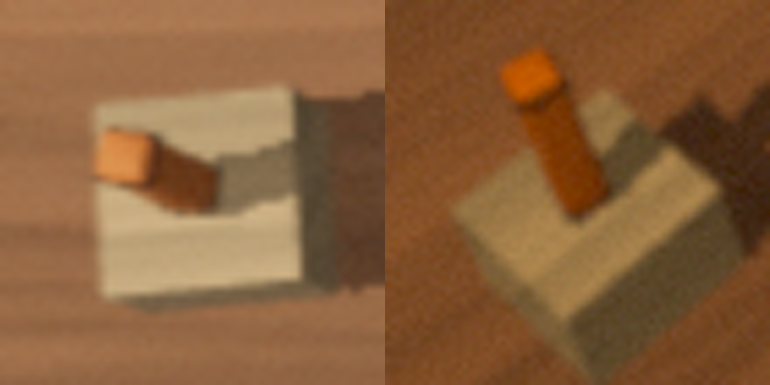

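View pics/crop_tester.png

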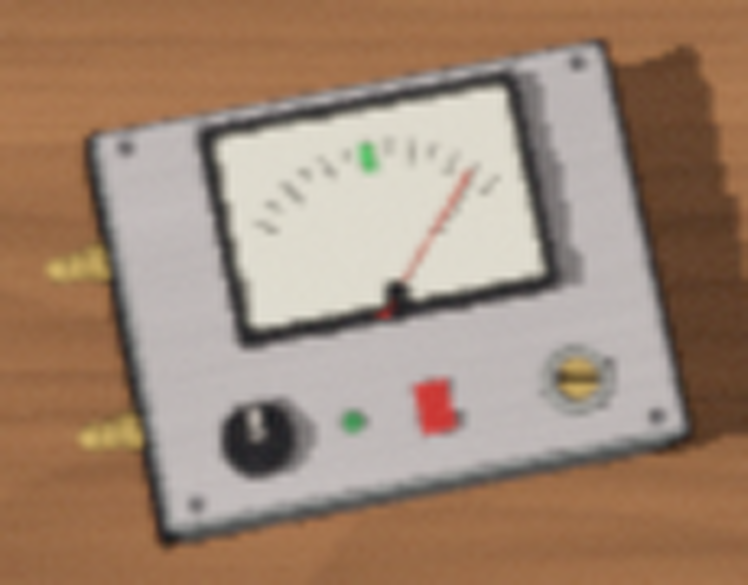

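The crop confirms the orange square-handled tool in the pale block, with the handle turned about 11° relative to the block. On the tester, the trimmer is at crop (578,378), i.e. top (349,223). Its slot runs almost along the image horizontal. The needle is about 0.75 clockwise of the green mark.

```bash
cat >> h.py <<'E'
from scipy.spatial.transform import Rotation as Ro
from scipy.optimize import least_squares
def pose():
    o=get_obs(); return np.array(o["position"]),Ro.from_quat(o["tool_rot"]),o
def jawyaw(R): x=R.as_matrix()[:,0]; return np.degrees(np.arctan2(x[1],x[0]))
def down(yawdeg):
    a=np.radians(yawdeg);x=np.array([np.cos(a),np.sin(a),0]);y=np.array([0,0,-1.]);z=np.cross(x,y)
    return Ro.from_matrix(np.stack([x,y,z],1))
def rel(p,yaw):
    p0,R0,o=pose(); d=R0.inv().apply(np.array(p)-p0)*1000; rv=(R0.inv()*down(yaw)).as_rotvec()
    return np.round(d,1),np.round(rv,3)
E
python3 - <<'E'
from h import *
import pickle
p,R,o=pose();print(p,jawyaw(R),R.as_matrix().round(3).tolist())
for y in(83.4,-96.6,-6.6,173.4): print(y,rel([.5605,.2315,.150],y))
c=pickle.load(open("top0.pkl","rb"))
# tester fit from corners
cr=np.array([(93,138),(605,42),(690,437),(163,540)])/6.5+[260,165]-.5+.5/6.5
X=np.array([(70,90),(70,-90),(-70,-90),(-70,90)])/1000
def tr(q,X,z): 
    a=q[2];M=np.array([[np.cos(a),-np.sin(a)],[np.sin(a),np.cos(a)]]);w=X@M.T+q[:2];return np.c_[w,np.full(len(w),z)]
s=least_squares(lambda q:(proj(c,tr(q,X,.065))-cr).ravel(),[.559,-.204,.19]);print(s.x,np.degrees(s.x[2]),s.fun.round(1))
print("trim pred",tr(s.x,np.array([[-.045,-.055]]),.072))
u=np.array((578,378))/6.5+[260,165]-.5+.5/6.5;print("trim seen",onz(c,*u,.072))
def ang(a,b,z):
    f=lambda t:onz(c,*(np.array(t)/6.5+[260,165]),z)[:2]
    d=f(b)-f(a);return np.degrees(np.arctan2(d[1],d[0]))
print("needle",ang((397,290),(470,170),.079),"green",ang((397,290),(369,157),.079),"slot",ang((555,375),(600,380),.071))
cw=pickle.load(open("wrist0.pkl","rb"));print("tcp in wrist",proj(cw,[p,p+[0,0,-.1],p+R.apply([.03,0,0])]))
E
```

```text
[0.20918305 0.58835086 0.22179079] 70.41746688806003 [[0.335, -0.001, -0.942], [0.942, -0.001, 0.335], [-0.002, -1.0, 0.0]]
83.4 (array([-218.3,   72. , -450.6]), array([-0.   , -0.227, -0.002]))
-96.6 (array([-218.3,   72. , -450.6]), array([ 2.000e-03,  2.915e+00, -1.000e-03]))
-6.6 (array([-218.3,   72. , -450.6]), array([ 1.000e-03,  1.344e+00, -2.000e-03]))
173.4 (array([-218.3,   72. , -450.6]), array([-2.000e-03, -1.797e+00, -1.000e-03]))
[ 0.55741559 -0.20349194  0.16788435] 9.619064584095359 [-0.6 -0.4 -0.1 -0.   0.2  0.5  0.5 -0.1]
trim pred [[ 0.52223859 -0.26523802  0.072     ]]
trim seen [ 0.52434412 -0.26546002  0.072     ]
needle -32.69436634557647 green 9.916369269409582 slot -97.38520458860371
tcp in wrist [[280.67837881 250.28461989]
 [280.48362193 206.36285397]
 [334.48232597 250.25031249]]
```

>>> jog_arm --pt "-218 72 -450 0 1.344 0 -1" --pt "-218 72 -450 0 1.344 0 -1" --pt "-218 72 -450 0 1.344 0 -1" --pt "-218 72 -450 0 1.344 0 -1" --pt "-218 72 -450 0 1.344 0 -1" --pt "-218 72 -450 0 1.344 0 -1" --pt "-218 72 -450 0 1.344 0 -1" --pt "-218 72 -450 0 1.344 0 -1" --pt "-218 72 -450 0 1.344 0 -1" --pt "-218 72 -450 0 1.344 0 -1" --pt "-218 72 -450 0 1.344 0 -1" --pt "-218 72 -450 0 1.344 0 -1" --grip_force 20

```text
time: 1.65
position: [0.5592, 0.234, 0.1509]
tool_rot: [-0.706, 0.04, -0.04, 0.706]
ft_force: [0.6, -0.0, 0.2]
grip_width: 0.087
```

Run:
```python
from h import *
c=snap("wrist","w1.png"); p,R,o=pose(); print(o["time"],p,jawyaw(R),o["q"].round(2),o["ft_force"].round(2))
print(proj(c,[[.5605,.2315,.117],p]))
W=cloud(c);m=(W[...,2]>.108)&(W[...,2]<.125)&(np.hypot(W[...,0]-.56,W[...,1]-.231)<.03)
q=W[m];print(m.sum(),cv2.minAreaRect((q[:,:2]*1000).astype(np.float32)))
m=(W[...,2]>.04)&(W[...,2]<.05)&(np.hypot(W[...,0]-.56,W[...,1]-.231)<.06);q=W[m]
print(m.sum(),cv2.minAreaRect((q[:,:2]*1000).astype(np.float32)))
```

```text
1.7 [0.55944021 0.23385488 0.15086704] -6.463097432390503 [0.21 0.59 1.55 0.   1.   0.32] [ 0.45 -0.19  0.15]
[[282.52660764 233.14069136]
 [280.72000428 249.28700139]]
605 ((561.652587890625, 232.59971618652344), (16.360822677612305, 16.22068214416504), 82.8639144897461)
3903 ((561.4925537109375, 232.29336547851562), (62.19639587402344, 62.448368072509766), 4.229022026062012)
```

View pics/w1.png

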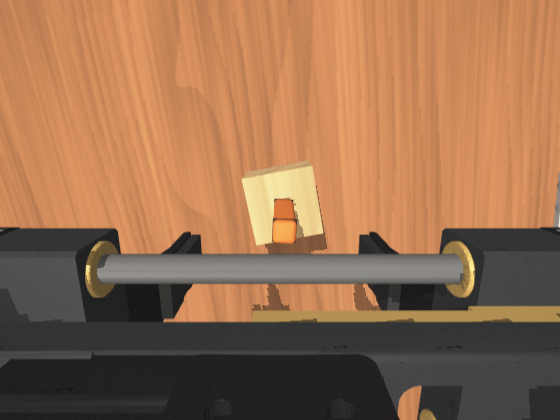

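The wrist view shows the handle's top at (284,232), centred between the open fingers with its sides square to the jaws, and the pale block below it. Next: descend and grip.

>>> jog_arm --pt "1.8 40 -1.6 0 0.008 0 -1" --pt "1.8 70 -1.6 0 0.008 0 -1" --pt "1.8 88 -1.6 0 0.008 0 -1" --pt "1.8 88 -1.6 0 0.008 0 1" --pt "1.8 88 -1.6 0 0.008 0 1" --pt "1.8 88 -1.6 0 0.008 0 1" --pt "1.8 88 -1.6 0 0.008 0 1" --pt "1.8 88 -1.6 0 0.008 0 1" --pt "1.8 88 -1.6 0 0.008 0 1" --pt "1.8 88 -1.6 0 0.008 0 1" --grip_force 25

```text
time: 2.95
position: [0.5619, 0.2308, 0.0625]
tool_rot: [0.706, -0.043, 0.043, -0.706]
ft_force: [0.2, -0.1, -0.3]
grip_width: 0.0254
```

Run:
```python
from h import *
p,R,o=pose(); print(o["time"],p,jawyaw(R),o["ft_force"].round(2),o["moment"].round(3),o["grip_width"])
```

```text
2.95 [0.56193169 0.23080407 0.06254136] -7.048995269566433 [ 0.16 -0.07 -0.29] [-0.076  0.015  0.02 ] 0.02540654258845406
```

>>> jog_arm --pt "0 0 0 0 0 0 1" --pt "0 0 0 0 0 0 1" --pt "0 0 0 0 0 0 1" --pt "0 0 0 0 0 0 1"

```text
time: 3.45
position: [0.5619, 0.2308, 0.0625]
tool_rot: [0.706, -0.043, 0.043, -0.706]
ft_force: [0.2, 0.2, -0.1]
grip_width: 0.0159
```

Run:
```python
from h import *
p,R,o=pose(); print(o["time"],p,jawyaw(R),o["ft_force"].round(2),o["moment"].round(3),o["grip_width"])
```

```text
3.45 [0.56191525 0.23077756 0.06250111] -7.04600216876393 [ 0.23  0.17 -0.12] [-0.172  0.057 -0.003] 0.015856584508292696
```

>>> jog_arm --pt "0 -10 0 0 0 0 1" --pt "0 -25 0 0 0 0 1" --pt "0 -50 0 0 0 0 1" --pt "0 -80 0 0 0 0 1" --pt "0 -110 0 0 0 0 1" --pt "0 -130 0 0 0 0 1" --pt "0 -130 0 0 0 0 1" --pt "0 -130 0 0 0 0 1"

```text
time: 4.45
position: [0.5614, 0.2307, 0.1924]
tool_rot: [0.706, -0.044, 0.043, -0.706]
ft_force: [-0.9, -0.3, -0.6]
grip_width: 0.0159
```

Run:
```python
from h import *
p,R,o=pose(); print(o["time"],p,jawyaw(R),o["q"].round(2),o["ft_force"].round(2),o["moment"].round(3),o["grip_width"])
import pickle
c=snap("wrist","w2.png",(200,160,360,280),5);pickle.dump(c,open("w2.pkl","wb"));s=snap("side")
tip=p+R.apply([0,.0595,0]);u=proj(s,[tip])[0].astype(int);print(u,proj(c,[tip]))
cv2.imwrite("pics/s2.png",cv2.resize(s["img"][max(0,u[1]-70):u[1]+30,u[0]-60:u[0]+60,::-1],None,fx=6,fy=6,interpolation=cv2.INTER_CUBIC))
```

```text
4.45 [0.56141648 0.230703   0.19237788] -7.047093075375695 [ 0.21  0.54  1.51 -0.    1.09  0.33] [-0.93 -0.3  -0.61] [-0.105  0.056 -0.003] 0.015934561267996562
[133 276] [[280.10369753 218.7886947 ]]
```

View pics/w2.png

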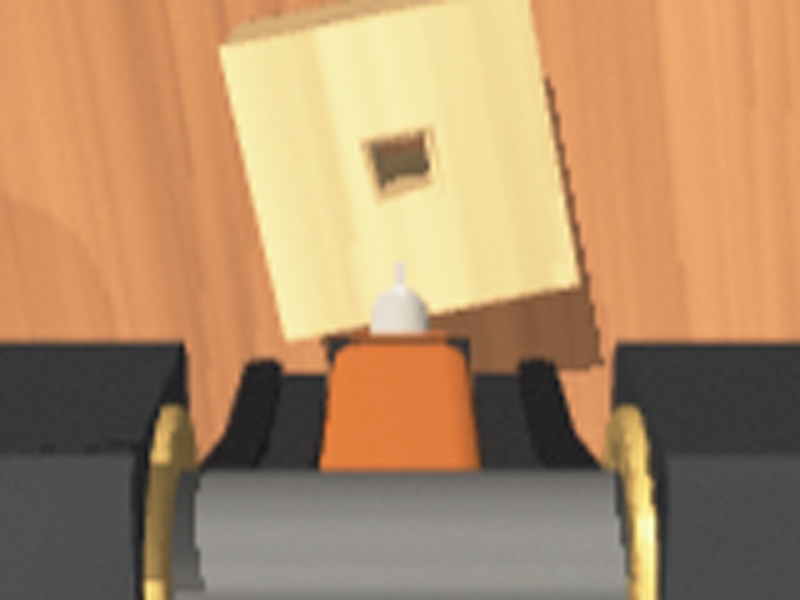

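View pics/s2.png

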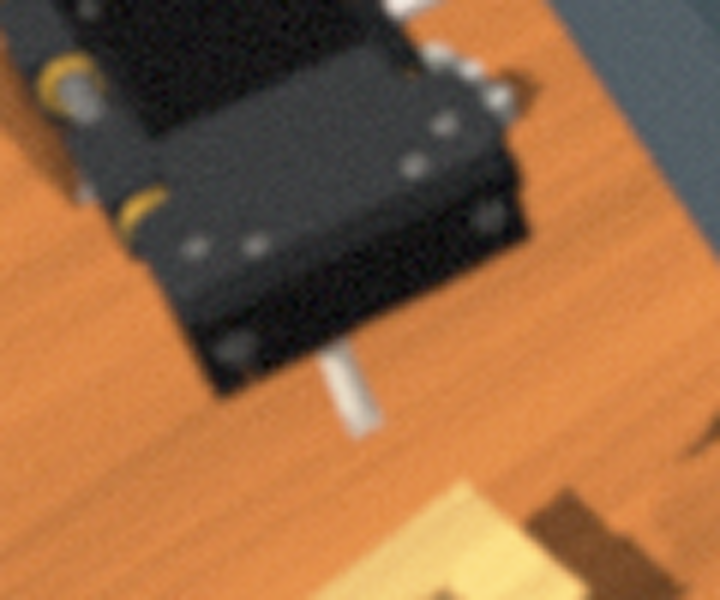

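In the wrist crop the white blade is edge-on at (400,275), so its 9 mm width is perpendicular to the jaw axis and lies at about yaw 83°, nearly the slot direction already. The empty socket shows at (402,162). Now over the trimmer.

Run:
```python
from h import *
print(rel([.5235,-.2655,.172],-7))
import pickle
c=pickle.load(open("w2.pkl","rb"))
print("hole centre",onz(c,200+400/5,160+162/5,.045), "edge yaw")
W=cloud(c);m=(abs(W[...,2]-.045)<.005)&(np.hypot(W[...,0]-.56,W[...,1]-.231)<.06);q=W[m]
r=cv2.minAreaRect((q[:,:2]*1000).astype(np.float32));print(r,np.median(q[:,2]))
```

```text
(array([  23.6,   19.9, -497. ]), array([ 0.001, -0.001, -0.002]))
hole centre [0.5615988  0.23254403 0.045     ] edge yaw
((561.4993896484375, 232.2530517578125), (62.32474136352539, 62.50862503051758), 4.301373481750488) 0.04597456662044297
```

>>> jog_arm --pt "5 0 -50 0 0 0 1" --pt "8 5 -110 0 0 0 1" --pt "11 9 -170 0 0 0 1" --pt "14 12 -230 0 0 0 1" --pt "17 14 -290 0 0 0 1" --pt "20 16 -350 0 0 0 1" --pt "22 18 -410 0 0 0 1" --pt "23 20 -460 0 0 0 1" --pt "23.5 20 -490 0 0 0 1" --pt "23.6 20 -497 0 0 0 1" --pt "23.6 20 -497 0 0 0 1" --pt "23.6 20 -497 0 0 0 1"

```text
time: 6.05
position: [0.5243, -0.2636, 0.1723]
tool_rot: [-0.705, 0.043, -0.043, 0.706]
ft_force: [0.4, 0.0, -0.3]
grip_width: 0.0157
```

Run:
```python
from h import *
p,R,o=pose(); print(o["time"],p,jawyaw(R),o["q"].round(2),o["ft_force"].round(2),o["moment"].round(3),o["grip_width"])
import pickle
c=snap("wrist","w3.png",(210,140,350,245),5.7);pickle.dump(c,open("w3.pkl","wb"))
tip=p+R.apply([0,.0595,0]);print(proj(c,[tip,[.5235,-.2655,.072]]))
```

```text
6.05 [ 0.52428115 -0.2636041   0.17225386] -6.961869854183272 [-0.66  0.54  1.58  0.    1.02 -0.54] [ 0.36  0.03 -0.27] [-0.095  0.063  0.049] 0.01568472028017727
[[280.10713468 218.82470036]
 [279.52330984 207.83561327]]
```

View pics/w3.png

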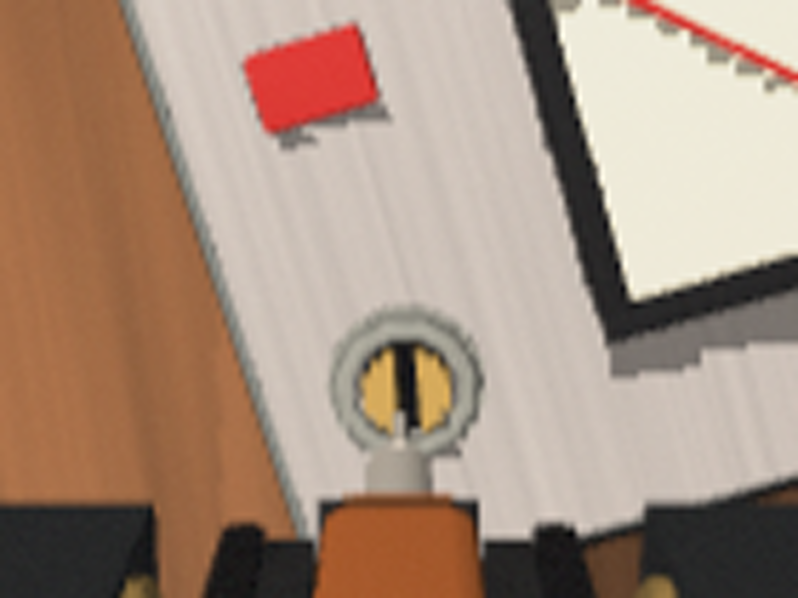

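The wrist crop shows the blade at (400,425) right above the spindle. The nut is centred at about (407,383), and the dark slot runs from (404,345) to (408,430), nearly parallel to the blade. I'll measure it precisely.

Run:
```python
from h import *
import pickle
c=pickle.load(open("w3.pkl","rb"));im=c["img"].astype(int)
# nut circle: grey darker ring; spindle: brass or dark pixels
cen=np.array([281.2,207.0])
v,u=np.mgrid[0:420,0:560]
r=np.hypot(u-cen[0],v-cen[1])
dark=(im.sum(2)<130)&(r<9.5)&(v<211)
P=np.array([onz(c,a,b,.072)[:2] for a,b in zip(u[dark],v[dark])])
m=P.mean(0);w,V=np.linalg.eigh(np.cov((P-m).T));d=V[:,1];print("slot dark n",dark.sum(),m,np.degrees(np.arctan2(d[1],d[0])),np.sqrt(w))
for row in range(198,216): print(row,[tuple(x) for x in im[row,274:290]] if 0 else (im[row,270:294].sum(1)//3).tolist())
```

```text
slot dark n 32 [ 0.52489292 -0.26311918] 87.72591877254857 [0.00075026 0.00297761]
198 [182, 156, 147, 141, 146, 157, 165, 167, 162, 161, 161, 159, 160, 160, 164, 165, 158, 147, 127, 109, 132, 171, 172, 188]
199 [168, 146, 147, 160, 163, 163, 159, 153, 123, 115, 113, 113, 109, 113, 132, 157, 162, 161, 153, 133, 117, 143, 138, 186]
200 [150, 146, 166, 168, 160, 152, 121, 106, 62, 38, 37, 39, 38, 58, 80, 114, 137, 157, 160, 154, 126, 108, 144, 164]
201 [140, 159, 168, 161, 143, 112, 62, 85, 88, 36, 22, 25, 51, 108, 85, 55, 88, 127, 156, 156, 146, 115, 141, 152]
202 [144, 168, 165, 144, 111, 73, 55, 135, 140, 49, 25, 23, 57, 145, 130, 101, 99, 76, 145, 157, 156, 145, 105, 137]
203 [159, 168, 159, 121, 73, 109, 113, 156, 158, 55, 27, 23, 44, 154, 154, 146, 145, 59, 113, 162, 154, 154, 114, 105]
204 [168, 165, 148, 102, 53, 145, 148, 156, 158, 56, 28, 25, 25, 153, 159, 158, 158, 104, 95, 135, 156, 156, 140, 96]
205 [167, 159, 132, 107, 99, 156, 159, 158, 158, 56, 24, 26, 24, 154, 158, 158, 159, 144, 116, 108, 146, 156, 154, 100]
206 [165, 156, 114, 124, 144, 156, 158, 158, 159, 65, 19, 25
[... 447 characters left out ...]
60, 158, 158, 159, 158, 99, 35, 27, 26, 91, 155, 158, 158, 158, 158, 115, 143, 162, 151, 111]
211 [162, 158, 114, 156, 159, 158, 158, 159, 158, 101, 37, 24, 25, 90, 155, 158, 159, 142, 145, 126, 161, 161, 152, 107]
212 [162, 161, 146, 124, 149, 162, 158, 158, 158, 140, 124, 44, 31, 90, 155, 158, 158, 133, 114, 152, 166, 157, 135, 103]
213 [161, 163, 161, 143, 122, 144, 157, 159, 157, 159, 159, 53, 25, 74, 154, 159, 152, 131, 99, 164, 161, 142, 104, 117]
214 [163, 150, 162, 162, 120, 107, 139, 141, 157, 160, 159, 54, 25, 57, 153, 141, 115, 98, 106, 162, 157, 116, 139, 169]
215 [173, 134, 159, 163, 153, 130, 103, 97, 143, 158, 159, 68, 118, 133, 141, 110, 123, 135, 143, 159, 143, 96, 175, 193]
```

Run:
```python
from h import *
import pickle
c=pickle.load(open("w3.pkl","rb"));im=c["img"].astype(int)
T=onz(c,280.85,207.4,.072);print("trimmer",T)
p,R,o=pose();x=R.apply([1,0,0]);z=R.apply([0,0,1])
tip=p+R.apply([0,.0595,0])
for dz in(0,.0015,.003): print(dz,proj(c,[tip+z*dz,tip+z*(dz+.0045),tip+z*(dz-.0045)]).round(1).tolist())
W=cloud(c)
for row in range(210,228): print(row,im[row,273:288].tolist() if row%2 else '', (W[row,276:286,2]*1000).round(0).tolist())
```

```text
trimmer [ 0.52469255 -0.26525226  0.072     ]
0 [[280.3, 218.9], [280.3, 213.0], [280.3, 224.7]]
0.0015 [[280.3, 216.9], [280.3, 211.1], [280.3, 222.8]]
0.003 [[280.3, 215.0], [280.3, 209.1], [280.3, 220.8]]
210  [72.0, 73.0, 75.0, 74.0, 68.0, 68.0, 69.0, 73.0, 73.0, 74.0]
211 [[171, 158, 140], [212, 170, 97], [214, 170, 92], [214, 170, 92], [214, 171, 92], [214, 170, 91], [135, 109, 61], [45, 38, 29], [24, 24, 26], [25, 24, 27], [117, 96, 58], [209, 166, 90], [213, 170, 91], [214, 172, 93], [191, 153, 84]] [72.0, 73.0, 73.0, 73.0, 69.0, 68.0, 69.0, 69.0, 73.0, 73.0]
212  [73.0, 73.0, 75.0, 115.0, 115.0, 70.0, 70.0, 70.0, 73.0, 73.0]
213 [[148, 147, 136], [141, 126, 100], [176, 151, 107], [211, 169, 92], [214, 171, 92], [203, 167, 103], [172, 161, 144], [170, 160, 147], [57, 53, 51], [25, 25, 27], [95, 78, 49], [209, 166, 89], [214, 172, 92], [202, 163, 93], [163, 138, 93]] [73.0, 73.0, 74.0, 117.0, 119.0, 69.0, 69.0, 70.0, 74.0, 72.0]
214  [68.0, 66.0, 74.0, 120.0, 120.0, 68.0, 69.0, 70.0, 72.0, 72.0]
215 [[169, 167, 155], [159, 156, 144], [136, 133, 123], [120, 107, 82], [116, 101,
[... 1929 characters left out ...]
06, 194, 184], [172, 163, 150], [171, 161, 147], [173, 163, 149], [175, 165, 151], [172, 163, 150], [171, 161, 148], [166, 157, 144], [159, 150, 138], [152, 143, 131], [140, 133, 122], [124, 116, 107], [123, 116, 109], [202, 190, 181], [208, 196, 186]] [143.0, 144.0, 145.0, 144.0, 144.0, 146.0, 144.0, 142.0, 141.0, 137.0]
226  [159.0, 159.0, 159.0, 158.0, 159.0, 159.0, 158.0, 158.0, 160.0, 158.0]
227 [[131, 86, 56], [123, 79, 49], [124, 78, 49], [124, 80, 49], [124, 80, 50], [124, 79, 49], [124, 79, 49], [123, 79, 49], [122, 77, 48], [121, 78, 48], [120, 76, 47], [116, 73, 44], [109, 66, 38], [128, 83, 54], [129, 83, 55]] [162.0, 162.0, 162.0, 161.0, 161.0, 162.0, 162.0, 161.0, 162.0, 162.0]
```

Run:
```python
from h import *
import pickle
c=pickle.load(open("w3.pkl","rb"))
p,R,o=pose();T=onz(c,280.85,207.4,.072);B=onz(c,279.55,217.5,p[2]-.0595)
o_=R.inv().apply(B-p)*1000;print("tip in tool",o_)
off=B-p
# rotate +3deg about vertical: offset rotates too
a=np.radians(3);Rz=Ro.from_rotvec([0,0,a])
tgt=T-Rz.apply(off);tgt[2]=.072+.0595+.006
print("target TCP",tgt,rel(tgt,jawyaw(R)+3))
```

```text
tip in tool [-0.55175659 59.50133073  1.07081844]
target TCP [ 0.52521337 -0.26640907  0.1375    ] (array([ 1.2, 34.9, -2.7]), array([-0.001, -0.052, -0.001]))
```

Hover with the tip about 6 mm above the face, then look again.

>>> jog_arm --pt "1.2 15 -2.7 0 -0.052 0 1" --pt "1.2 28 -2.7 0 -0.052 0 1" --pt "1.2 35 -2.7 0 -0.052 0 1" --pt "1.2 35 -2.7 0 -0.052 0 1" --pt "1.2 35 -2.7 0 -0.052 0 1"

```text
time: 6.72
position: [0.5255, -0.2682, 0.1378]
tool_rot: [0.707, -0.025, 0.025, -0.707]
ft_force: [-0.3, 0.1, -0.3]
grip_width: 0.0158
```

Run:
```python
from h import *
p,R,o=pose(); print(o["time"],p,jawyaw(R),o["ft_force"].round(2),o["moment"].round(3),o["grip_width"])
import pickle
c=snap("wrist","w4.png",(240,170,330,235),8);pickle.dump(c,open("w4.pkl","wb"))
s=snap("side");u=proj(s,[p+R.apply([0,.0595,0])])[0].astype(int);print(u)
cv2.imwrite("pics/s4.png",cv2.resize(s["img"][u[1]-50:u[1]+30,u[0]-50:u[0]+50,::-1],None,fx=7,fy=7,interpolation=cv2.INTER_CUBIC))
f=[get_obs()["ft_force"][2] for _ in range(3)];print(f)
```

```text
6.725 [ 0.52551444 -0.26817883  0.1378208 ] -4.073054557400005 [-0.28  0.15 -0.28] [-0.081  0.033  0.019] 0.015776737085798565
[338 174]
[np.float64(-0.11647235198562275), np.float64(-0.11647235198562275), np.float64(-0.11647235198562275)]
```

View pics/w4.png

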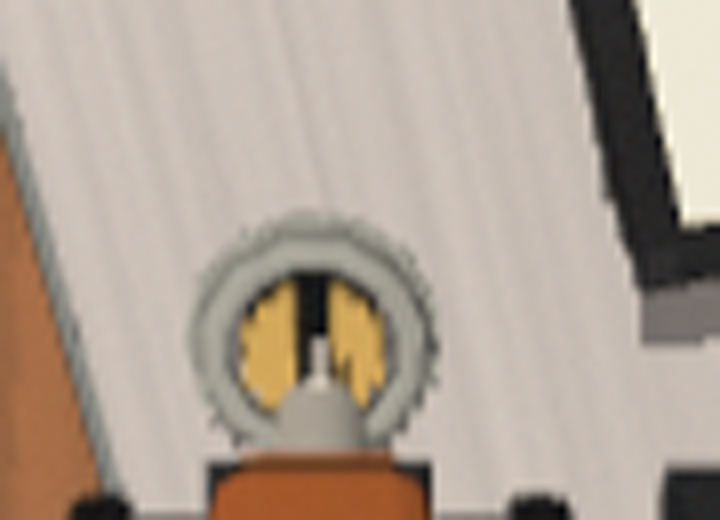

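View pics/s4.png

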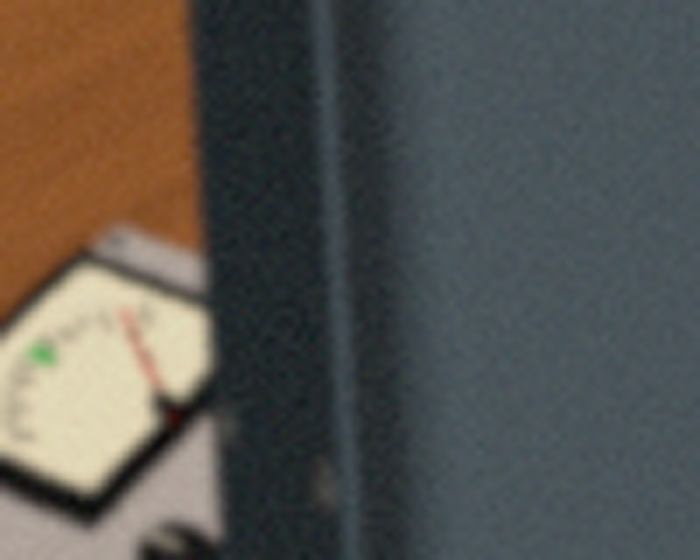

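The wrist crop shows the slot vertical at x≈313, the nut centre at about (313,336), and the blade at x≈320 with its far edge at y≈335. The side crop shows the needle far right of green. Next I'll compute the small correction.

Run:
```python
from h import *
import pickle
c=pickle.load(open("w4.pkl","rb"));im=c["img"].astype(int);p,R,o=pose();print(p)
for r in range(203,224): print(r,(im[r,266:294].sum(1)//3).tolist())
f=lambda x,y,z:onz(c,240+x/8-.44,170+y/8-.44,z)
T1=f(313,335,.0705);T2=f(313,342,.072)
B=f(320,335,p[2]-.0595)-R.apply([0,0,.0045])
print(T1,T2,B);print("tip in tool",R.inv().apply(B-p)*1000,"move tool",R.inv().apply(T1-B)*1000,R.inv().apply(T2-B)*1000)
```

```text
[ 0.5255586  -0.26836809  0.13802029]
203 [154, 148, 133, 149, 160, 162, 161, 158, 154, 150, 122, 111, 112, 111, 110, 121, 133, 156, 159, 161, 157, 146, 124, 103, 141, 145, 180, 187]
204 [153, 135, 143, 163, 167, 161, 150, 146, 118, 104, 60, 34, 33, 37, 33, 55, 81, 111, 135, 156, 158, 158, 148, 124, 111, 135, 148, 184]
205 [142, 135, 157, 166, 159, 151, 126, 102, 73, 87, 73, 29, 21, 24, 24, 69, 86, 63, 82, 118, 149, 155, 155, 144, 117, 117, 143, 162]
206 [130, 150, 165, 162, 153, 133, 79, 43, 85, 130, 104, 39, 23, 28, 23, 100, 129, 100, 58, 62, 107, 139, 153, 154, 143, 110, 137, 138]
207 [138, 163, 164, 157, 133, 90, 72, 88, 120, 149, 120, 43, 28, 24, 25, 115, 148, 126, 104, 83, 52, 129, 154, 152, 153, 115, 96, 149]
208 [156, 167, 162, 141, 104, 44, 129, 138, 147, 155, 124, 44, 22, 27, 27, 119, 154, 148, 143, 134, 54, 111, 144, 153, 153, 141, 88, 134]
209 [165, 164, 156, 125, 93, 74, 152, 156, 156, 156, 123, 45, 27, 28, 22, 119, 153, 157, 156, 156, 97, 101, 111, 154, 152, 152, 111, 103]
210 [165, 160, 145, 119, 115, 116, 147, 155, 155, 156, 123, 38, 23, 26, 24, 119, 152, 156, 156, 15
[... 1445 characters left out ...]
9, 127, 116, 189]
221 [175, 130, 155, 160, 160, 136, 109, 98, 125, 155, 158, 159, 158, 158, 154, 148, 140, 129, 114, 95, 123, 164, 159, 151, 115, 152, 164, 192]
222 [153, 132, 139, 156, 161, 161, 144, 127, 130, 157, 159, 159, 158, 156, 154, 150, 141, 130, 115, 114, 157, 161, 154, 132, 102, 172, 189, 193]
223 [165, 169, 138, 134, 152, 160, 161, 159, 148, 156, 159, 159, 158, 157, 154, 149, 142, 131, 118, 117, 154, 153, 136, 114, 108, 183, 189, 193]
[ 0.52472504 -0.26461091  0.0705    ] [ 0.52470779 -0.26489261  0.072     ] [ 0.52522182 -0.26698411  0.07852272]
tip in tool [-0.48536791 59.49642978  1.38868473] move tool [-0.67130255  8.0208894   2.3361549 ] [-0.66717433  6.52104525  2.05313363]
```

>>> jog_arm --pt "-0.7 2 2.2 0 -0.035 0 1" --pt "-0.7 2 2.2 0 -0.035 0 1" --pt "-0.7 2 2.2 0 -0.035 0 1" --pt "-0.7 2 2.2 0 -0.035 0 1"

```text
time: 7.32
position: [0.5248, -0.266, 0.1356]
tool_rot: [0.707, -0.013, 0.013, -0.707]
ft_force: [0.0, 0.4, -1.7]
grip_width: 0.0158
```

Run:
```python
from h import *
import pickle
p,R,o=pose(); print(o["time"],p,jawyaw(R),o["ft_force"].round(2),o["moment"].round(3),o["grip_width"])
c=snap("wrist","w5.png",(240,170,330,235),8);im=c["img"].astype(int);pickle.dump(c,open("w5.pkl","wb"))
p,R,o=pose();print(p,o["ft_force"].round(2))
for r in range(200,224): print(r,(im[r,264:294].sum(1)//3).tolist())
```

```text
7.325 [ 0.52478562 -0.26596039  0.13560902] -2.06655471895007 [ 0.05  0.4  -1.65] [-0.068  0.023 -0.012] 0.015795808654177845
[ 0.52476518 -0.2659659   0.13557881] [-0.2   1.16 -0.86]
200 [191, 193, 193, 189, 188, 187, 186, 188, 190, 193, 193, 174, 172, 165, 162, 160, 161, 170, 164, 161, 167, 177, 180, 189, 190, 192, 193, 191, 190, 187]
201 [189, 192, 193, 189, 186, 186, 186, 188, 173, 174, 166, 152, 156, 136, 147, 150, 150, 149, 144, 143, 153, 165, 158, 162, 190, 192, 193, 191, 190, 188]
202 [189, 192, 192, 189, 187, 189, 186, 174, 153, 160, 154, 143, 139, 130, 136, 135, 134, 134, 132, 131, 138, 143, 145, 150, 169, 180, 192, 192, 190, 189]
203 [187, 191, 193, 192, 186, 188, 171, 164, 159, 151, 143, 131, 132, 143, 142, 140, 138, 135, 132, 126, 123, 126, 129, 143, 154, 156, 173, 192, 191, 187]
204 [187, 189, 193, 192, 188, 171, 160, 154, 144, 136, 129, 144, 159, 164, 164, 162, 161, 160, 157, 154, 154, 148, 121, 122, 136, 143, 162, 171, 173, 188]
205 [187, 190, 191, 193, 172, 157, 146, 138, 135, 147, 155, 164, 170, 167, 164, 164, 163, 162, 163, 164, 166, 164, 152, 128, 117, 121, 143, 1
[... 2036 characters left out ...]
 158, 156, 155, 150, 142, 134, 144, 156, 156, 156, 157, 127, 111, 161, 154, 148]
220 [193, 164, 154, 160, 157, 148, 102, 169, 158, 157, 155, 157, 160, 158, 159, 160, 155, 150, 142, 131, 126, 138, 155, 157, 157, 120, 116, 162, 155, 146]
221 [192, 178, 161, 151, 161, 158, 124, 137, 163, 141, 148, 157, 159, 160, 159, 159, 156, 151, 143, 132, 117, 121, 155, 140, 150, 108, 141, 162, 154, 136]
222 [192, 186, 162, 154, 159, 161, 148, 110, 159, 151, 150, 155, 160, 160, 161, 160, 156, 151, 144, 132, 119, 122, 156, 125, 117, 130, 161, 159, 151, 116]
223 [192, 192, 171, 159, 149, 161, 160, 141, 126, 145, 147, 156, 159, 158, 160, 159, 157, 151, 143, 134, 119, 114, 154, 113, 103, 158, 161, 154, 132, 103]
```

View pics/w5.png

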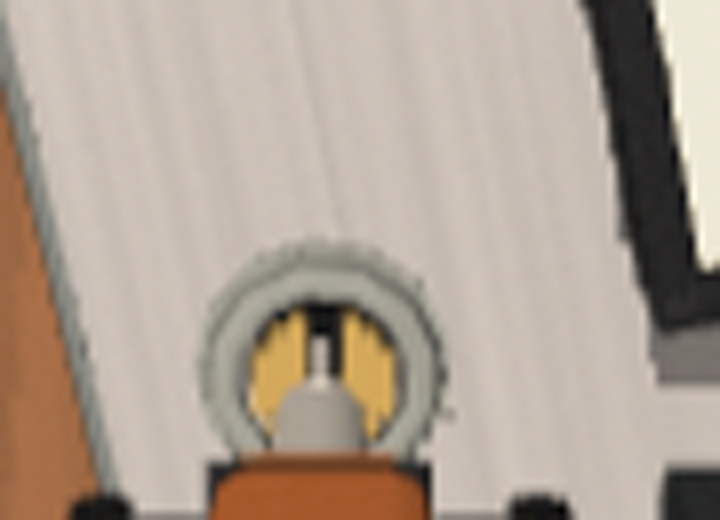

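The wrist crop shows the slot parallel to the blade. The slot centre is about 0.4 mm to the right of the blade (the blade's pixel columns are 279–280, the slot's 278–282). I'll shift by that and descend gently.

>>> jog_arm --pt "0.4 0 -0.4 0 0 0 1" --pt "0.4 2 -0.4 0 0 0 1" --pt "0.4 3.5 -0.4 0 0 0 1" --pt "0.4 4.5 -0.4 0 0 0 1" --pt "0.4 5.2 -0.4 0 0 0 1" --pt "0.4 5.5 -0.4 0 0 0 1" --pt "0.4 5.5 -0.4 0 0 0 1"

```text
time: 8.25
position: [0.5251, -0.2664, 0.1301]
tool_rot: [0.707, -0.013, 0.013, -0.707]
ft_force: [0.2, 0.8, -0.4]
grip_width: 0.0159
```

Run:
```python
from h import *
import pickle
p,R,o=pose(); print(o["time"],p,jawyaw(R),o["ft_force"].round(2),o["moment"].round(3),o["grip_width"])
c=snap("wrist","w6.png",(240,170,330,235),8);im=c["img"].astype(int);pickle.dump(c,open("w6.pkl","wb"))
for i in range(3):
  snap("wrist");print(get_obs()["ft_force"].round(2),get_obs()["position"])
for r in range(206,224): print(r,(im[r,264:294].sum(1)//3).tolist())
```

```text
8.25 [ 0.52508941 -0.26636426  0.13005289] -2.0654711567591226 [ 0.2   0.83 -0.38] [-0.128  0.044  0.07 ] 0.015878513162430344
[ 0.1  -0.11 -0.54] [ 0.52512632 -0.26633674  0.130096  ]
[0.36 0.4  0.15] [ 0.52513444 -0.26635124  0.13009889]
[ 0.86  0.17 -0.  ] [ 0.52512712 -0.26632122  0.13010001]
206 [190, 191, 194, 178, 158, 144, 145, 138, 134, 143, 156, 164, 171, 169, 168, 168, 163, 161, 163, 164, 165, 153, 138, 115, 124, 137, 135, 152, 173, 188]
207 [187, 191, 182, 159, 145, 135, 134, 150, 155, 161, 167, 164, 160, 158, 159, 157, 158, 157, 158, 160, 163, 166, 158, 141, 121, 109, 118, 132, 159, 159]
208 [188, 179, 160, 153, 136, 143, 158, 165, 167, 159, 156, 153, 122, 117, 113, 111, 112, 120, 119, 133, 156, 159, 163, 159, 148, 126, 103, 109, 160, 158]
209 [188, 168, 153, 143, 134, 159, 169, 167, 157, 148, 121, 115, 64, 56, 37, 36, 36, 55, 58, 77, 113, 135, 156, 159, 159, 150, 131, 100, 140, 169]
210 [187, 165, 149, 130, 149, 166, 165, 157, 141, 114, 62, 86, 87, 72, 31, 20, 25, 24, 70, 87, 62, 82, 122, 153, 157, 157, 151, 122, 105, 160]
211 [185, 161, 134, 139, 164, 167, 159, 146, 10
[... 1222 characters left out ...]
161, 160, 158, 154, 150, 143, 134, 143, 156, 157, 156, 157, 97, 121, 159, 152, 148]
220 [167, 136, 161, 159, 152, 94, 169, 158, 156, 157, 154, 156, 160, 160, 160, 158, 155, 151, 142, 132, 124, 137, 157, 156, 157, 109, 116, 159, 152, 148]
221 [175, 137, 159, 157, 153, 83, 186, 160, 157, 157, 151, 158, 160, 161, 160, 158, 156, 151, 144, 132, 116, 121, 154, 157, 157, 112, 109, 158, 154, 145]
222 [178, 134, 158, 159, 156, 106, 157, 158, 156, 157, 149, 155, 159, 159, 161, 159, 155, 150, 143, 133, 117, 122, 154, 155, 151, 98, 136, 160, 152, 136]
223 [186, 148, 160, 159, 160, 145, 122, 140, 164, 158, 149, 155, 159, 160, 160, 158, 154, 150, 143, 132, 119, 108, 126, 130, 129, 109, 159, 159, 152, 119]
```

View pics/w6.png

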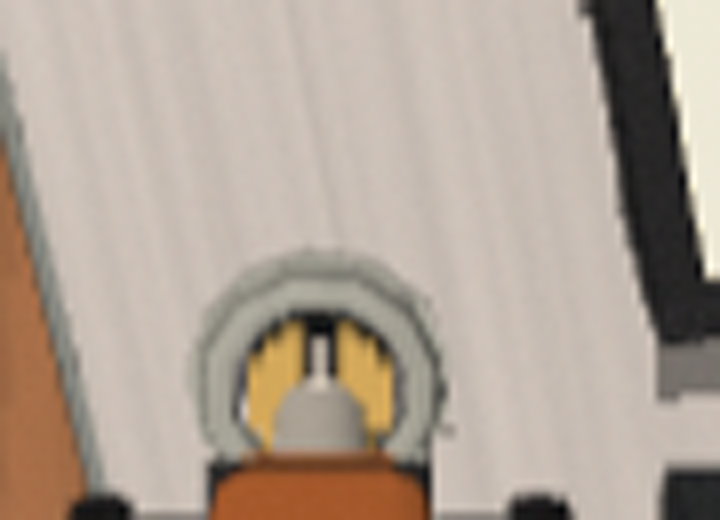

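The blade now sits centred in the slot with no contact force. Lowering it to the slot floor.

>>> jog_arm --pt "0.1 0.8 0 0 0 0 1" --pt "0.1 1.5 0 0 0 0 1" --pt "0.1 2.1 0 0 0 0 1" --pt "0.1 2.6 0 0 0 0 1" --pt "0.1 2.6 0 0 0 0 1" --pt "0.1 2.6 0 0 0 0 1"

```text
time: 9.2
position: [0.5252, -0.2663, 0.1275]
tool_rot: [0.707, -0.013, 0.013, -0.707]
ft_force: [-0.4, 0.1, 0.5]
grip_width: 0.0155
```

Run:
```python
from h import *
p,R,o=pose(); print(o["time"],p,jawyaw(R),o["ft_force"].round(2),o["moment"].round(3),o["grip_width"])
c=snap("wrist","w7.png",(240,140,390,240),5)
for i in range(2):
  snap("wrist");print(get_obs()["ft_force"].round(2),get_obs()["position"])
```

```text
9.2 [ 0.52517356 -0.2662978   0.12747382] -2.0612713913099037 [-0.39  0.05  0.52] [-0.05   0.104 -0.036] 0.01554024867325649
[ 0.07 -0.1  -0.18] [ 0.52520997 -0.26630494  0.12747006]
[-0.07  0.    0.03] [ 0.52518255 -0.26631332  0.12747477]
```

View pics/w7.png

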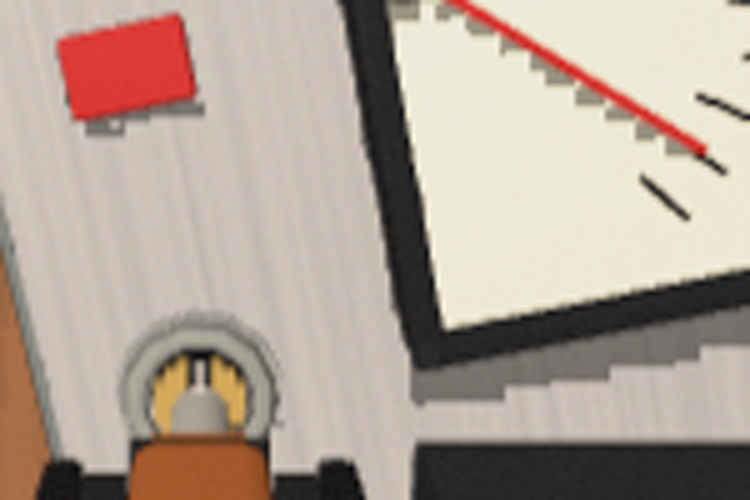

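The blade's in the slot about 3.5–4 mm deep with near-zero force, and the needle is unmoved. Turning counter-clockwise about the spindle axis, with the shift compensated for the tip offset.

>>> jog_arm --pt "0.05 0.3 0.03 0 -0.05 0 1" --pt "0.11 0.3 0.06 0 -0.1 0 1" --pt "0.17 0.3 0.09 0 -0.15 0 1" --pt "0.23 0.3 0.13 0 -0.2 0 1" --pt "0.28 0.3 0.16 0 -0.25 0 1" --pt "0.33 0.3 0.2 0 -0.3 0 1" --pt "0.38 0.3 0.25 0 -0.35 0 1" --pt "0.43 0.3 0.29 0 -0.4 0 1" --pt "0.47 0.3 0.34 0 -0.45 0 1" --pt "0.51 0.3 0.39 0 -0.5 0 1" --pt "0.55 0.3 0.44 0 -0.55 0 1" --pt "0.59 0.3 0.49 0 -0.6 0 1" --pt "0.59 0.3 0.49 0 -0.6 0 1"

```text
time: 10.98
position: [0.5258, -0.2662, 0.1274]
tool_rot: [0.679, 0.197, -0.197, -0.679]
ft_force: [-0.6, -1.2, 0.2]
grip_width: 0.0156
```

Run:
```python
from h import *
p,R,o=pose(); print(o["time"],p,jawyaw(R),o["ft_force"].round(2),o["moment"].round(3),o["grip_width"])
c=snap("wrist","w8.png",(200,60,400,210),4)
import pickle;pickle.dump(c,open("w8.pkl","wb"))
s=snap("top","t8.png",(260,165,375,255),6.5);s=snap("side","s8.png",(260,140,380,230),6.5)
```

```text
10.975 [ 0.52579257 -0.26617864  0.12735498] 32.28859178370452 [-0.6  -1.19  0.16] [-0.248  0.223 -0.012] 0.015561081686855145
```

View pics/w8.png

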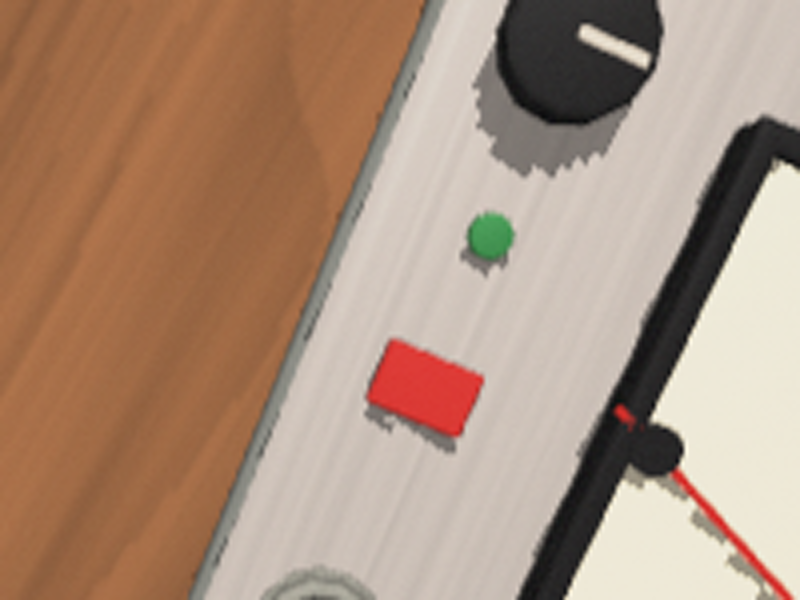

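View pics/s8.png

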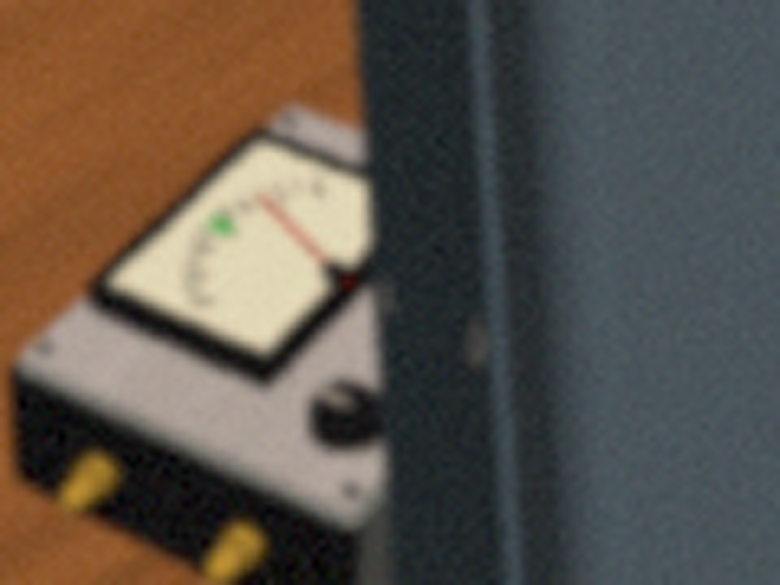

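The side view shows the needle moved towards green (tip (262,197), green at (222,225)). I'll measure its angle properly.

```bash
cat >> h.py <<'E'
def needle(c,z=.0795,verbose=True):
    im=c["img"].astype(int);r,g,b=im[...,0],im[...,1],im[...,2]
    v,u=np.mgrid[0:420,0:560];X=np.stack([onz(c,a,bb,z) for a,bb in zip(u.ravel()[::1],v.ravel()[::1])]).reshape(420,560,3) if 0 else None
    K=np.array(c["camera_matrix"]);R,_=cv2.Rodrigues(np.array(c["rvec"],float));t=np.array(c["tvec"],float).ravel();o=-R.T@t
    ray=np.stack([(u-K[0,2])/K[0,0],(v-K[1,2])/K[1,1],np.ones_like(u)],-1)@R
    X=o+ray*((z-o[2])/ray[...,2])[...,None]
    tc=np.array([.5575,-.2035]);a=np.radians(9.8);M=np.array([[np.cos(a),np.sin(a)],[-np.sin(a),np.cos(a)]])
    L=(X[...,:2]-tc)@M.T   # tester frame
    inm=(L[...,0]>-.012)&(L[...,0]<.07)&(abs(L[...,1])<.055)
    red=inm&(r-(g+b)/2>45)&(r>g+40); gr=inm&(g-r>25)&(g-b>15)
    P=L[red];G=L[gr]
    res={}
    if len(P)>6:
        m=P.mean(0);w,V=np.linalg.eigh(np.cov((P-m).T));d=V[:,1]*np.sign(V[0,1]);res["needle_ang"]=-np.arctan2(d[1],d[0]);res["n"]=len(P);res["m"]=m.round(4);res["end"]=P[np.argmax(P@d)].round(4)
    if len(G)>3: res["green"]=G.mean(0).round(4);res["ng"]=len(G)
    return res
E
python3 - <<'E'
from h import *
import pickle
print("top0",needle(pickle.load(open("top0.pkl","rb"))),"\nside0",needle(pickle.load(open("side0.pkl","rb"))))
print("w8",needle(pickle.load(open("w8.pkl","rb"))))
print("side",needle(camera("side")));print("top",needle(camera("top")))
p,R,o=pose();print(o["q"].round(2),p,jawyaw(R))
cv2.imwrite("pics/w8full.png",pickle.load(open("w8.pkl","rb"))["img"][:,:,::-1])
E
```

```text
top0 {'needle_ang': np.float64(-0.8987550316261457), 'n': 41, 'm': array([ 0.0528, -0.0038]), 'end': array([0.0697, 0.0505]), 'green': array([ 0.0425, -0.0002]), 'ng': 13} 
side0 {'needle_ang': np.float64(-1.4776575933664389), 'n': 54, 'm': array([0.064 , 0.0044]), 'end': array([0.0653, 0.0542]), 'green': array([0.0409, 0.0009]), 'ng': 6}
w8 {'needle_ang': np.float64(-1.091549414372386), 'n': 1196, 'm': array([0.0595, 0.0125]), 'end': array([0.0695, 0.0545]), 'green': array([ 0.0422, -0.001 ]), 'ng': 118}
side {'needle_ang': np.float64(-1.4386817162251149), 'n': 73, 'm': array([0.06  , 0.0017]), 'end': array([0.0653, 0.0542]), 'green': array([0.0421, 0.0006]), 'ng': 8}
top {'needle_ang': np.float64(-0.3818496986399912), 'n': 40, 'm': array([0.0463, 0.0077]), 'end': array([0.0697, 0.0505]), 'green': array([ 0.0425, -0.0002]), 'ng': 13}
[-0.66  0.6   1.61 -0.    0.93 -1.22] [ 0.525796   -0.26612088  0.12724355] 32.303166647895324
```

View pics/w8full.png

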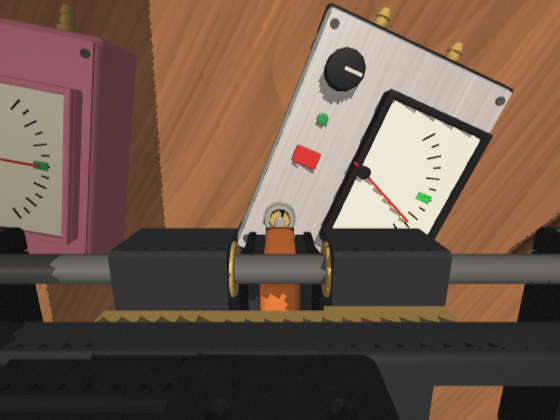

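View pics/t8.png

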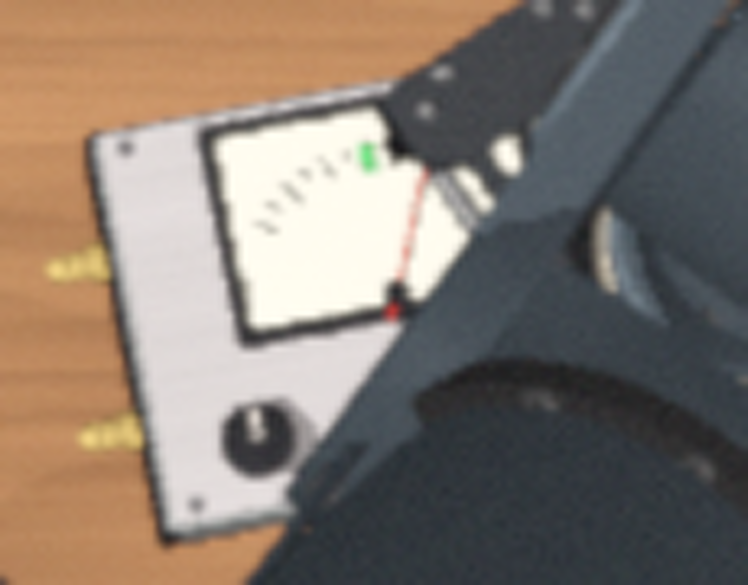

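The wrist view shows the pivot at (363,172), needle tip at (407,220) and green at (424,198). I'll tighten the region of the measuring function.

```bash
sed -i 's/inm=.*/inm=(L[...,0]>.006)\&(L[...,0]<.056)\&(abs(L[...,1])<.046)/; s/red=inm.*gr=inm/red=inm\&(r-g>60)\&(r-b>60)\&(abs(g-b)<0.25*r); gr=inm/' h.py
python3 - <<'E'
from h import *
import pickle
for n in("top0","side0","w3","w8"):
    print(n,needle(pickle.load(open(n+".pkl","rb"))))
print("side",needle(camera("side")));print("top",needle(camera("top")))
E
```

```text
top0 {'green': array([ 0.0425, -0.0002]), 'ng': 13}
side0 {'green': array([0.0409, 0.0009]), 'ng': 6}
w3 {'needle_ang': np.float64(0.7329163506751427), 'n': 90, 'm': array([ 0.0191, -0.022 ]), 'end': array([ 0.0318, -0.0334]), 'green': array([ 0.0426, -0.0009]), 'ng': 93}
w8 {'needle_ang': np.float64(0.4161874423142311), 'n': 123, 'm': array([ 0.0227, -0.0128]), 'end': array([ 0.0403, -0.0201]), 'green': array([ 0.0422, -0.001 ]), 'ng': 118}
side {'green': array([0.0421, 0.0006]), 'ng': 8}
top {'green': array([ 0.0425, -0.0002]), 'ng': 13}
```

The needle is now at ≈0.40 (initially 0.71), and the backlash is taken up. Turning a further ≈0.37.

>>> jog_arm --pt "0.06 0 0.03 0 -0.05 0 1" --pt "0.12 0 0.06 0 -0.1 0 1" --pt "0.18 0 0.09 0 -0.15 0 1" --pt "0.23 0 0.13 0 -0.2 0 1" --pt "0.29 0 0.17 0 -0.25 0 1" --pt "0.34 0 0.21 0 -0.3 0 1" --pt "0.38 0 0.24 0 -0.34 0 1" --pt "0.41 0 0.27 0 -0.37 0 1" --pt "0.41 0 0.27 0 -0.37 0 1" --pt "0.41 0 0.27 0 -0.37 0 1"

```text
time: 12.58
position: [0.526, -0.2657, 0.1272]
tool_rot: [0.632, 0.318, -0.318, -0.631]
ft_force: [-0.8, -2.7, 1.4]
grip_width: 0.0156
```

Run:
```python
from h import *
p,R,o=pose(); print(o["time"],p,jawyaw(R),o["q"].round(2),o["ft_force"].round(2),o["moment"].round(3),o["grip_width"])
c=snap("wrist","w9.png",(240,50,540,275),2.6);print(needle(c))
c=snap("top","t9.png",(260,165,375,255),6.5)
```

```text
12.575 [ 0.52601277 -0.26574169  0.12721306] 53.50317005107018 [-0.66  0.6   1.61 -0.    0.93 -1.59] [-0.8  -2.71  1.44] [-0.604  0.313  0.029] 0.015627179525334964
{'needle_ang': np.float64(0.06501546067641202), 'n': 43, 'm': array([ 0.0127, -0.0019]), 'end': array([ 0.019, -0.002])}
```

View pics/w9.png

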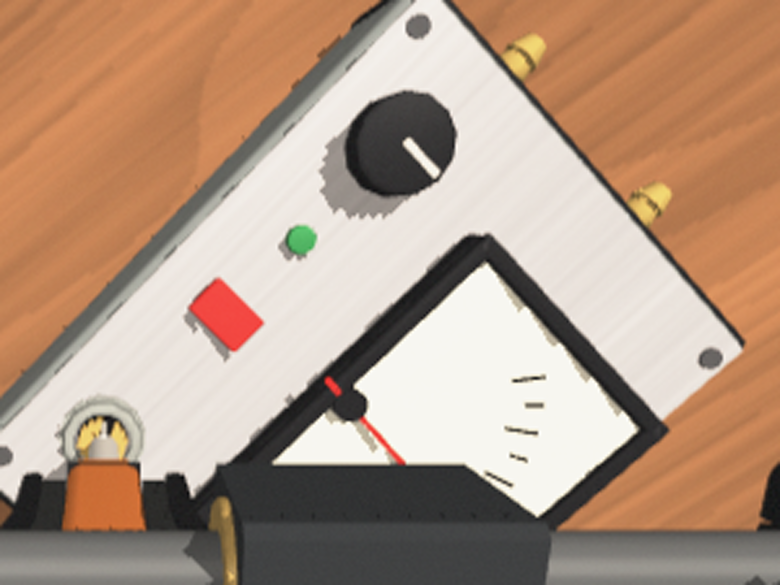

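View pics/t9.png

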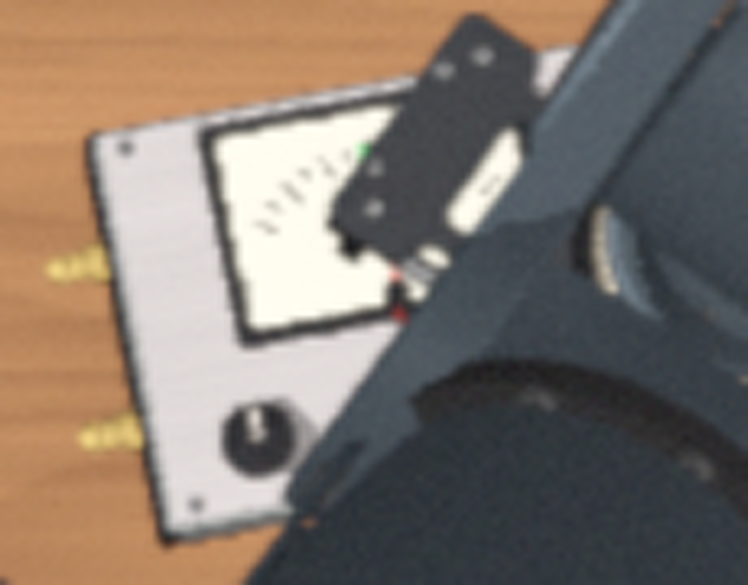

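The wrist view shows the needle only out to (402,463), because the gripper hides the rest. I'll check from the side camera and use the tail too.

Run:
```python
from h import *
c=snap("side","s9.png",(260,140,380,230),6.5)
c=snap("wrist")
im=c["img"].astype(int);r,g,b=[im[...,i] for i in range(3)]
m=(r-g>70)&(r-b>70)
n,l,st,ce=cv2.connectedComponentsWithStats(m.astype(np.uint8))
for i in range(1,n):
    if st[i,4]>4 and ce[i][0]>350 : print(st[i],ce[i])
# weighted line over tail+shaft
P=[]
for v in range(190,232):
  for u in range(360,400):
    if m[v,u]: P.append(onz(c,u,v,.0795)[:2])
P=np.array(P);mm=P.mean(0);w,V=np.linalg.eigh(np.cov((P-mm).T));d=V[:,1]*np.sign(V[0,1]);print(len(P),np.degrees(np.arctan2(d[1],d[0])),np.sqrt(w))
# knob/pilot direction = tester y axis; use lamp green & knob? use barbs
```

```text
[370   0  21  19  77] [379.41558442   7.8961039 ]
[361  19   8   6   9] [364.22222222  21.55555556]
[511 135  49  41 751] [537.50066578 155.16910786]
[526 158  34  23 102] [541.56862745 170.08823529]
[365 195   6   7  23] [367.47826087 197.86956522]
[378 210  18  19  56] [386.64285714 219.30357143]
79 6.735591401547032 [0.00048296 0.01071584]
```

View pics/s9.png

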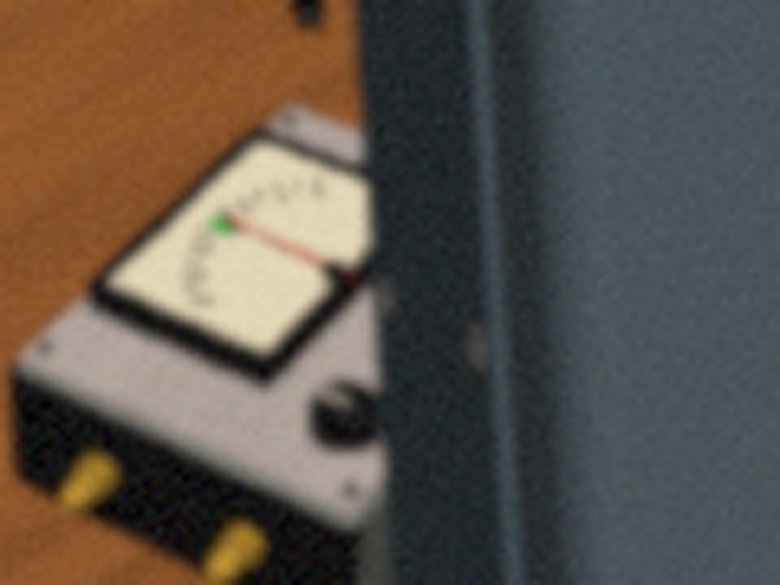

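The needle's at ≈0.05, at the high edge of green in the side view (tip (232,222), green (222,225)). One small extra turn of 0.05.

>>> jog_arm --pt "0.03 0 0.04 0 -0.025 0 1" --pt "0.05 0 0.07 0 -0.05 0 1" --pt "0.05 0 0.07 0 -0.05 0 1" --pt "0.05 0 0.07 0 -0.05 0 1"

```text
time: 13.28
position: [0.5261, -0.2656, 0.1272]
tool_rot: [0.623, 0.334, -0.334, -0.623]
ft_force: [-1.5, -4.2, 0.6]
grip_width: 0.0159
```

Run:
```python
from h import *
p,R,o=pose(); print(o["time"],p,jawyaw(R),o["ft_force"].round(2),o["moment"].round(3))
c=snap("side","s10.png",(280,155,330,195),14)
c=snap("wrist","w10.png",(240,130,500,275),3)
im=c["img"].astype(int);r,g,b=[im[...,i] for i in range(3)]
m=(r-g>70)&(r-b>70)
P=np.array([onz(c,u,v,.0795)[:2] for v in range(190,232) for u in range(358,400) if m[v,u]])
mm=P.mean(0);w,V=np.linalg.eigh(np.cov((P-mm).T));d=V[:,1]*np.sign(V[0,1]);print(len(P),np.degrees(np.arctan2(d[1],d[0])),np.sqrt(w))
```

```text
13.275 [ 0.52607268 -0.26557888  0.12722998] 56.380633965297015 [-1.54 -4.16  0.63] [-0.896  0.394 -0.034]
67 9.173955986092793 [0.00050281 0.00975601]
```

View pics/s10.png

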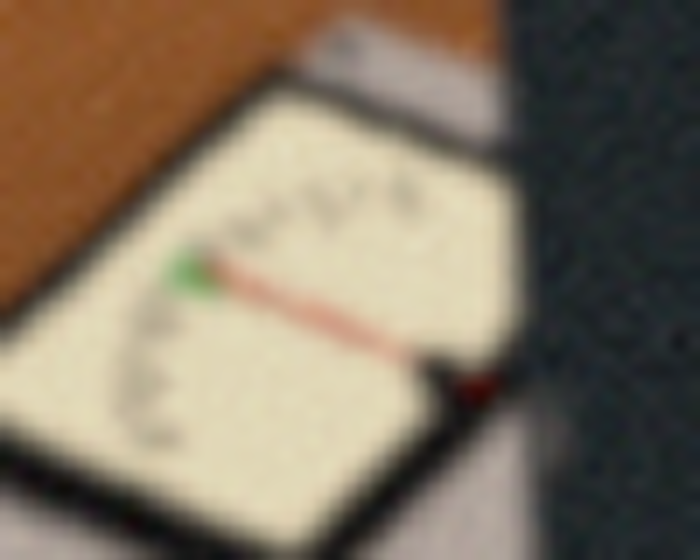

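View pics/w10.png

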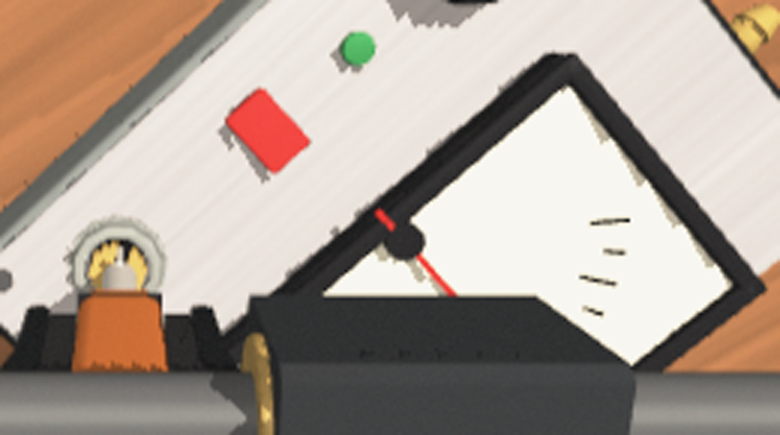

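The needle points at yaw ≈9.2° against the tester axis at 9.7°, i.e. ≈0.01 rad, and the side view shows its tip on the green mark. I'll back off slightly within the backlash to relieve the blade, check, then withdraw straight up.

>>> jog_arm --pt "-0.05 0 -0.07 0 0.03 0 1" --pt "-0.1 0 -0.12 0 0.06 0 1" --pt "-0.15 0 -0.15 0 0.09 0 1" --pt "-0.15 0 -0.15 0 0.09 0 1"

```text
time: 13.88
position: [0.5261, -0.2654, 0.1271]
tool_rot: [-0.638, -0.306, 0.305, 0.638]
ft_force: [-1.6, -3.3, 1.0]
grip_width: 0.0158
```

Run:
```python
from h import *
p,R,o=pose(); print(o["time"],p,jawyaw(R),o["ft_force"].round(2),o["moment"].round(3))
c=snap("wrist","w11.png",(240,130,500,275),3)
im=c["img"].astype(int);r,g,b=[im[...,i] for i in range(3)]
m=(r-g>70)&(r-b>70)
P=np.array([onz(c,u,v,.0795)[:2] for v in range(188,232) for u in range(356,402) if m[v,u]])
mm=P.mean(0);w,V=np.linalg.eigh(np.cov((P-mm).T));d=V[:,1]*np.sign(V[0,1]);print(len(P),np.degrees(np.arctan2(d[1],d[0])),np.sqrt(w))
```

```text
13.875 [ 0.52605929 -0.26539446  0.12714188] 51.19984882719032 [-1.59 -3.35  1.04] [-0.83   0.282 -0.005]
95 9.57925964146657 [0.00046973 0.011637  ]
```

>>> jog_arm --pt "-0.25 0 -0.1 0 0 0 1" --pt "-0.5 0 -0.1 0 0 0 1" --pt "-0.5 0 -0.1 0 0 0 1"

```text
time: 14.3
position: [0.5259, -0.2656, 0.1271]
tool_rot: [-0.637, -0.306, 0.305, 0.638]
ft_force: [0.1, -2.3, 2.0]
grip_width: 0.0155
```

Run:
```python
from h import *
p,R,o=pose(); print(o["time"],p,jawyaw(R),o["ft_force"].round(2),o["moment"].round(3))
c=snap("wrist","w12.png",(240,130,500,275),3)
im=c["img"].astype(int);r,g,b=[im[...,i] for i in range(3)]
m=(r-g>70)&(r-b>70)
P=np.array([onz(c,u,v,.0795)[:2] for v in range(188,232) for u in range(356,402) if m[v,u]])
mm=P.mean(0);w,V=np.linalg.eigh(np.cov((P-mm).T));d=V[:,1]*np.sign(V[0,1]);print(len(P),np.degrees(np.arctan2(d[1],d[0])),np.sqrt(w))
```

```text
14.3 [ 0.52592534 -0.26558481  0.12711658] 51.208192990373334 [ 0.07 -2.26  1.98] [-0.408  0.132 -0.07 ]
97 9.65497467398341 [0.00051039 0.01192166]
```

Force reduced and the needle is at 9.65° (≈0). Drawing the tool out vertically.

>>> jog_arm --pt "-0.2 -1 0 0 0 0 1" --pt "-0.2 -2.5 0 0 0 0 1" --pt "-0.2 -5 0 0 0 0 1" --pt "-0.2 -10 0 0 0 0 1" --pt "-0.2 -25 0 0 0 0 1" --pt "-0.2 -50 0 0 0 0 1" --pt "-0.2 -65 0 0 0 0 1" --pt "-0.2 -65 0 0 0 0 1"

```text
time: 15.35
position: [0.5265, -0.2668, 0.194]
tool_rot: [0.639, 0.306, -0.305, -0.636]
ft_force: [-0.4, 0.1, -0.5]
grip_width: 0.0161
```

Run:
```python
from h import *
p,R,o=pose(); print(o["time"],p,jawyaw(R),o["q"].round(2),o["ft_force"].round(2),o["moment"].round(3),o["grip_width"])
c=snap("wrist","w13.png",(230,60,480,250),3.2)
print(needle(c))
c=snap("side","s13.png",(280,155,330,195),14)
# go to block
H=np.array([.5615,.2323]);print(rel([.5615,.2315,.195],-7),rel([.5615,.2315,.195],4.5))
```

```text
15.35 [ 0.52654845 -0.26675186  0.1940111 ] 51.22558189770601 [-0.66  0.51  1.55  0.    1.07 -1.55] [-0.44  0.15 -0.53] [-0.038 -0.014 -0.008] 0.01608038023482002
{'needle_ang': np.float64(-0.00154492868891142), 'n': 64, 'm': array([ 0.0244, -0.001 ]), 'end': array([ 0.0431, -0.0008]), 'green': array([ 0.0428, -0.001 ]), 'ng': 44}
(array([410.4,  -2.8, 283.4]), array([-0.   ,  1.016, -0.   ])) (array([410.4,  -2.8, 283.4]), array([-0.   ,  0.815, -0.   ]))
```

View pics/w13.png

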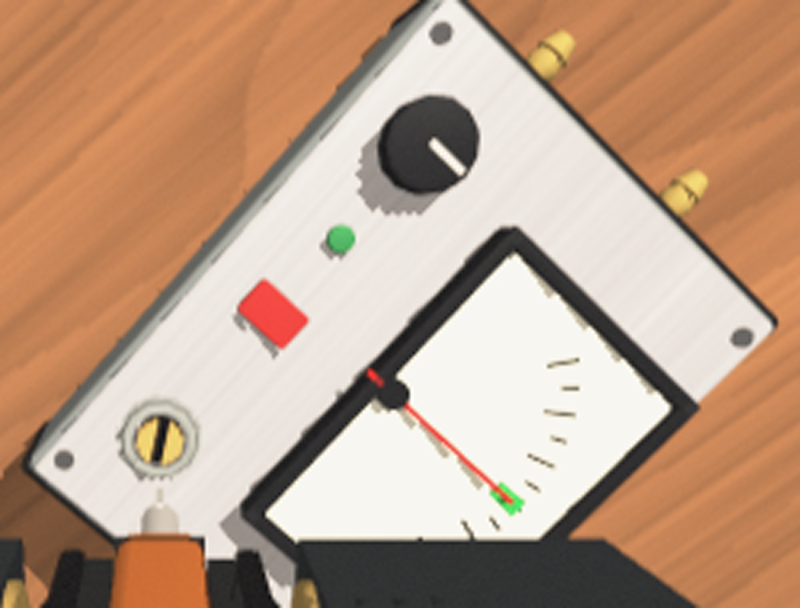

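View pics/s13.png

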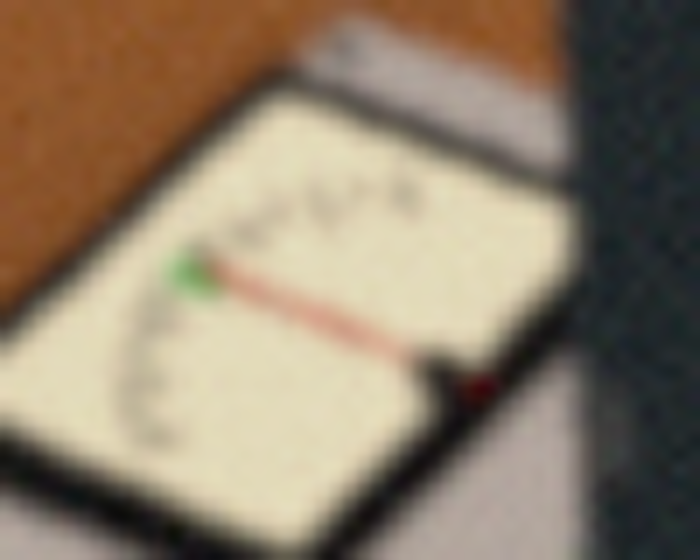

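The needle rests on the green mark's centre (wrist crop (508,498)) and stays with the blade clear. Measured angle is -0.002, or about 0.02 lower relative to the mark itself. Carrying the tool back over the block.

>>> jog_arm --pt "40 0 28 0 0.08 0 1" --pt "90 0 62 0 0.2 0 1" --pt "140 0 96 0 0.32 0 1" --pt "190 0 131 0 0.44 0 1" --pt "240 0 166 0 0.56 0 1" --pt "290 0 200 0 0.68 0 1" --pt "340 0 235 0 0.8 0 1" --pt "380 0 262 0 0.819 0 1" --pt "400 0 276 0 0.819 0 1" --pt "411 0 283 0 0.819 0 1" --pt "411 0 283 0 0.819 0 1" --pt "411 0 283 0 0.819 0 1" --pt "411 0 283 0 0.819 0 1"

```text
time: 17.08
position: [0.5625, 0.2303, 0.1921]
tool_rot: [0.707, 0.026, -0.026, -0.707]
ft_force: [0.2, -0.2, -0.5]
grip_width: 0.0158
```

Run:
```python
from h import *
p,R,o=pose(); print(o["time"],p,jawyaw(R),o["ft_force"].round(2),o["grip_width"])
print(rel([.5621,.2311,.1195],4.3))
```

```text
17.075 [0.56252625 0.23027139 0.1921389 ] 4.205061026850309 [ 0.24 -0.19 -0.46] 0.015760869086318394
(array([-0.3, 72.6,  0.9]), array([ 0.   , -0.002, -0.   ]))
```

>>> jog_arm --pt "-0.3 25 0.9 0 0 0 1" --pt "-0.3 50 0.9 0 0 0 1" --pt "-0.3 65 0.9 0 0 0 1" --pt "-0.3 72 0.9 0 0 0 1" --pt "-0.3 72 0.9 0 0 0 1"

```text
time: 17.7
position: [0.5622, 0.2322, 0.1201]
tool_rot: [0.707, 0.026, -0.026, -0.707]
ft_force: [0.4, 0.4, 0.0]
grip_width: 0.0155
```

Run:
```python
from h import *
import pickle
p,R,o=pose(); print(o["time"],p,jawyaw(R),o["ft_force"].round(2),o["grip_width"])
c=snap("wrist","w14.png",(230,160,330,235),8);pickle.dump(c,open("w14.pkl","wb"));print(get_obs()["position"])
```

```text
17.7 [0.56219096 0.23216988 0.1200619 ] 4.277161074909339 [0.39 0.38 0.01] 0.015504721710696868
[0.56254227 0.23235094 0.12058306]
```

View pics/w14.png

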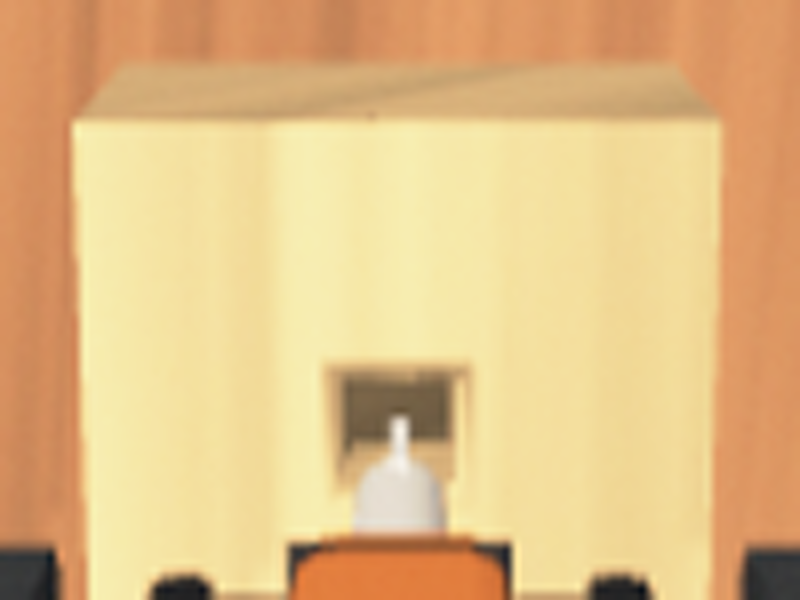

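The wrist crop shows the blade at (400,415) over the socket; the socket's mouth is centred at about (397,432).

Run:
```python
from h import *
import pickle
c=pickle.load(open("w14.pkl","rb"));p,R,o=pose();p[2]=.1203
f=lambda x,y,z:onz(c,230+x/8-.44,160+y/8-.44,z)
far=f(397,120,.045);H0=far-R.apply([0,0,.031]);Hc=f(396.5,362,.045)-R.apply([0,0,.0075])
l=f(86,430,.045);r=f(714,430,.045)
print("hole from edge",H0,"chamfer",Hc,"lr",(l+r)/2,np.linalg.norm(l-r))
B=f(400,416,p[2]-.0595)-R.apply([0,0,.0045]);print("tip",B,R.inv().apply(B-p)*1000)
for h in(H0,Hc):print(R.inv().apply(h-B)*1000)
print(get_obs()["position"])
W=cloud(c);m=(abs(W[...,2]-.045)<.005)&(np.hypot(W[...,0]-.56,W[...,1]-.231)<.06);q=W[m];print(cv2.minAreaRect((q[:,:2]*1000).astype(np.float32)),np.median(q[:,2]))
```

```text
hole from edge [0.56148991 0.23190874 0.04499654] chamfer [0.56144238 0.23152768 0.04499916] lr [0.56173533 0.23213177 0.045     ] 0.06202944804143142
tip [0.56165189 0.23333582 0.0607995 ] [-0.86378108 59.49992106  1.04202205]
[-0.28131564 15.8025719  -1.41274588]
[-0.35718322 15.7998436  -1.78919238]
[0.56254227 0.23235094 0.12058306]
((561.4318237304688, 233.39697265625), (62.1092643737793, 60.133602142333984), 4.26927375793457) 0.04600174727628989
```

>>> jog_arm --pt "-0.3 0 -1.5 0 0 0 1" --pt "-0.3 0 -1.5 0 0 0 1" --pt "-0.3 8 -1.5 0 0 0 1" --pt "-0.3 14 -1.5 0 0 0 1" --pt "-0.3 20 -1.5 0 0 0 1" --pt "-0.3 25 -1.5 0 0 0 1" --pt "-0.3 25 -1.5 0 0 0 1"

```text
time: 18.62
position: [0.5615, 0.2308, 0.0945]
tool_rot: [0.707, 0.026, -0.027, -0.707]
ft_force: [-0.1, 0.3, 0.0]
grip_width: 0.0157
```

Run:
```python
from h import *
p,R,o=pose(); print(o["time"],p,jawyaw(R),o["ft_force"].round(2),o["moment"].round(3),o["grip_width"])
c=snap("wrist","w15.png",(230,160,330,235),8)
```

```text
18.625 [0.56151087 0.23079186 0.09447434] 4.29589255518278 [-0.14  0.29  0.05] [-0.14   0.042 -0.008] 0.015702975977625978
```

View pics/w15.png

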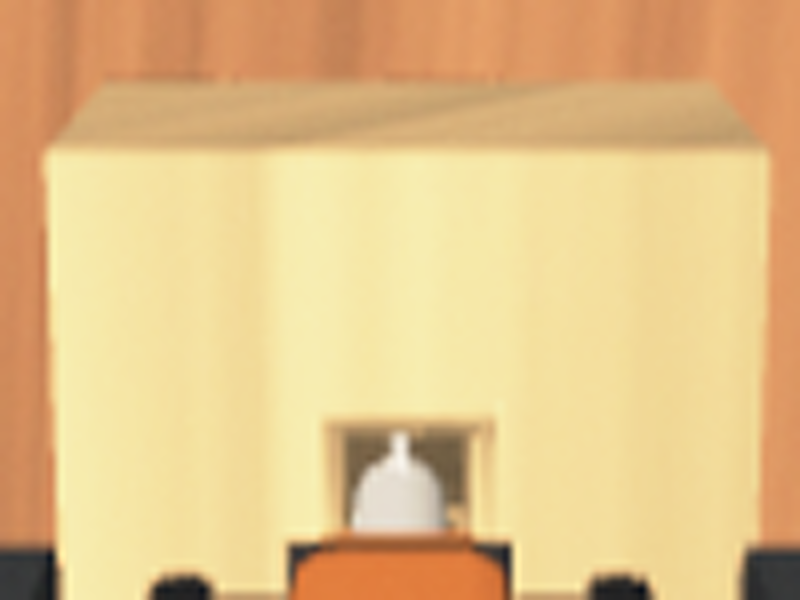

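The blade's inside the socket without contact, about 0.5 mm left of centre. Correcting and lowering.

>>> jog_arm --pt "0.5 0 0 0 0 0 1" --pt "0.5 8 0 0 0 0 1" --pt "0.5 15 0 0 0 0 1" --pt "0.5 21 0 0 0 0 1" --pt "0.5 26 0 0 0 0 1" --pt "0.5 29 0 0 0 0 1" --pt "0.5 30 0 0 0 0 1" --pt "0.5 30 0 0 0 0 1"

```text
time: 19.68
position: [0.5625, 0.2309, 0.0652]
tool_rot: [-0.707, -0.027, 0.026, 0.707]
ft_force: [0.9, 0.4, -0.8]
grip_width: 0.0159
```

Run:
```python
from h import *
p,R,o=pose(); print(o["time"],p,jawyaw(R),o["ft_force"].round(2),o["moment"].round(3),o["grip_width"])
c=snap("wrist","w16.png",(230,160,330,235),8)
```

```text
19.675 [0.56247046 0.23092356 0.06519032] 4.29862466877009 [ 0.88  0.36 -0.85] [-0.073  0.085 -0.006] 0.015917419413130733
```

View pics/w16.png

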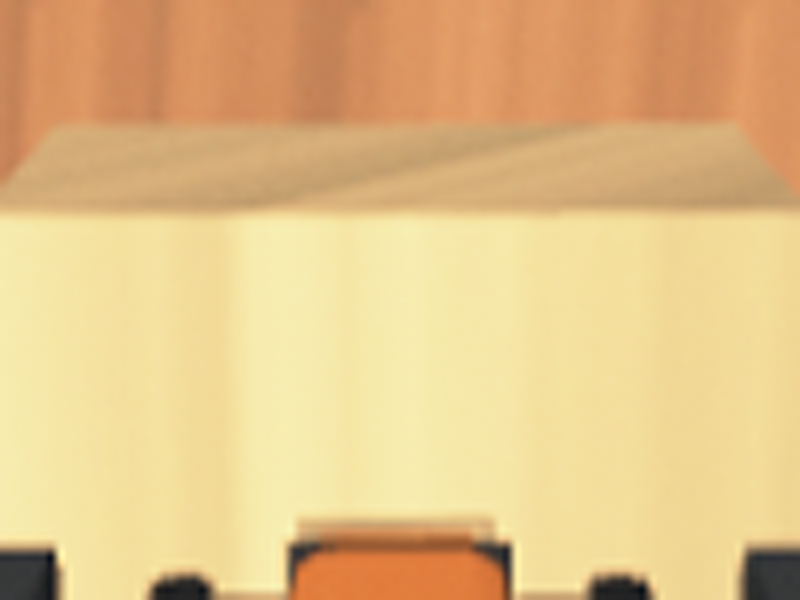

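>>> jog_arm --pt "0 1 0 0 0 0 1" --pt "0 2 0 0 0 0 1" --pt "0 2.5 0 0 0 0 1" --pt "0 3 0 0 0 0 1" --pt "0 3 0 0 0 0 1" --pt "0 3 0 0 0 0 1"

```text
time: 20.48
position: [0.5624, 0.2309, 0.0625]
tool_rot: [0.707, 0.027, -0.026, -0.707]
ft_force: [-0.8, -0.2, 3.0]
grip_width: 0.0157
```

Run:
```python
from h import *
p,R,o=pose(); print(o["time"],p,jawyaw(R),o["ft_force"].round(2),o["moment"].round(3),o["grip_width"])
```

```text
20.475 [0.56242947 0.23089337 0.06250593] 4.298063668276073 [-0.82 -0.18  2.96] [-0.116  0.258 -0.004] 0.015748453203337075
```

Contact at 3 N, at the same height as the original home (0.0625): the shoulder is on the block. Opening the jaws, then rising clear.

>>> jog_arm --pt "0 0 0 0 0 0 0.5" --pt "0 0 0 0 0 0 0" --pt "0 0 0 0 0 0 -0.5" --pt "0 0 0 0 0 0 -1" --pt "0 0 0 0 0 0 -1" --pt "0 0 0 0 0 0 -1" --pt "0 0 0 0 0 0 -1" --pt "0 0 0 0 0 0 -1" --pt "0 0 0 0 0 0 -1" --pt "0 0 0 0 0 0 -1"

```text
time: 21.72
position: [0.5624, 0.2309, 0.0621]
tool_rot: [0.707, 0.026, -0.027, -0.707]
ft_force: [-0.5, -0.9, -0.2]
grip_width: 0.0865
```

Run:
```python
from h import *
p,R,o=pose(); print(o["time"],p,o["ft_force"].round(2),o["grip_width"])
c=snap("wrist","w17.png")
```

```text
21.725 [0.56238331 0.23088814 0.0621289 ] [-0.55 -0.9  -0.22] 0.08649225053560962
```

View pics/w17.png

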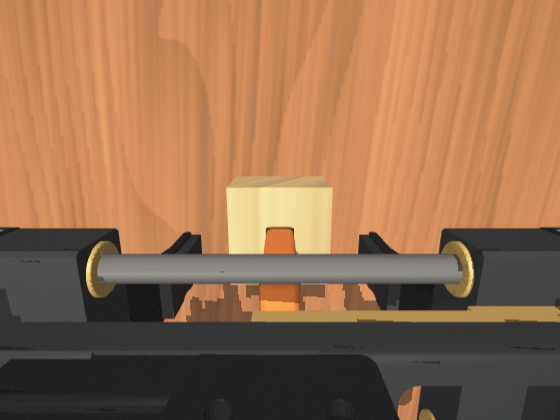

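The jaws are open to 86 mm either side of the upright orange handle (280,240). Rise straight up, then move aside.

>>> jog_arm --pt "0 -20 0 0 0 0 -1" --pt "0 -45 0 0 0 0 -1" --pt "0 -75 0 0 0 0 -1" --pt "0 -110 0 0 0 0 -1" --pt "0 -140 0 0 0 0 -1" --pt "-30 -150 50 0 0 0 -1" --pt "-70 -150 100 0 0 0 -1" --pt "-110 -150 150 0 0 0 -1" --pt "-150 -150 200 0 0 0 -1" --pt "-150 -150 200 0 0 0 -1" --pt "-150 -150 200 0 0 0 -1" --pt "-150 -150 200 0 0 0 -1"

```text
time: 23.28
position: [0.3991, 0.4182, 0.2121]
tool_rot: [0.707, 0.026, -0.026, -0.707]
ft_force: [1.1, -0.6, 0.3]
grip_width: 0.0873
```

Run:
```python
from h import *
p,R,o=pose(); print(o["time"],p,o["ft_force"].round(2),o["joint_velocities"].round(3))
c=snap("top","t20.png");W=cloud(c);s=snap("side","s20.png");S=cloud(s)
for n,w,b in(("top",W,(90,180,155,245)),("side",S,(100,260,190,350))):
    q=w[b[1]:b[3],b[0]:b[2]].reshape(-1,3);q=q[(q[:,2]>.11)&(q[:,2]<.16)]
    print(n,len(q),np.median(q[:,2]),np.nanmax(q[:,2]),cv2.minAreaRect((q[:,:2]*1000).astype(np.float32)))
cv2.imwrite("pics/fin.png",np.hstack([cv2.resize(c["img"][165:255,260:375,::-1],(479,375),interpolation=cv2.INTER_CUBIC),cv2.resize(s["img"][260:350,110:180,::-1],(292,375),interpolation=cv2.INTER_CUBIC)]))
```

```text
23.275 [0.39908655 0.41817622 0.21213496] [ 1.05 -0.56  0.26] [-0.011  0.001  0.001  0.002  0.002  0.002]
top 64 0.11654836182111966 0.12336541147258465 ((561.0095825195312, 231.42129516601562), (15.897272109985352, 16.872148513793945), 7.343984127044678)
side 92 0.11515151598883314 0.11862070468355218 ((561.6198120117188, 231.80563354492188), (17.416549682617188, 15.79861068725586), 3.731356382369995)
```

View pics/t20.png

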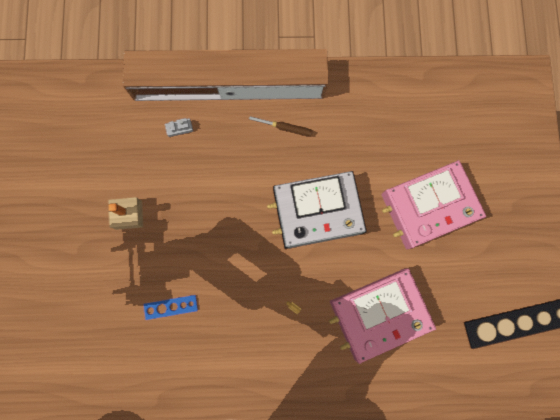

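View pics/fin.png

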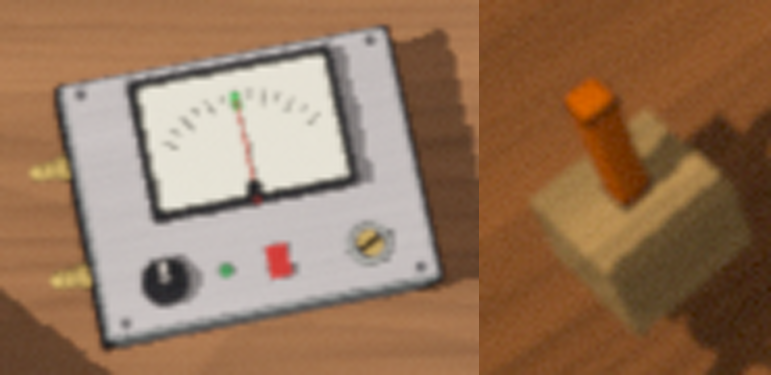

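The needle points at the green mark (236,100). The tool is upright and home, with its top at ≈0.116, the same as at the start. The bystanders haven't moved, and the arm is clear.

```bash
python3 -c "
from rig import *
print(hand_in())"
```

```text
the job is handed in; nothing more can be done
None
```

The needle now rests in the green band and the trimming tool is back upright in its block, fully home. I handed the job in with about 23 s on the robot's clock; no verdict was reported.

I drew the tool from the block, lined its blade up with the slot from the wrist camera and lowered it in without touching the spindle's face. I turned it counter-clockwise about the spindle axis, freed the blade within its slack, drew it out and put it back.

- **Needle:** it went from about 0.71 rad to -0.002 ± 0.02, measured from the wrist camera after the blade was clear. In the last top picture it points at the green mark.
- **Force on the spindle:** downward readings never went above about 2 N, with roughly 0.5–1 N of sensor noise. Sideways they reached about 4.4 N while turning.
- **Tool home:** it met the block at 3 N, at the same gripper height (62.5 mm) as when I first gripped it. Its top is at about 116 mm, as at the start, and both cameras show it upright.
- **Other things:** in the last top picture the other items look unmoved, and the arm is well clear.
- **Disagreements:**
  - The side camera put the needle slightly to the high side of the mark's centre, still on the green; the wrist and top cameras showed it centred.
  - My automatic needle reading gave nonsense until I narrowed its search area.
  - The tool now sits square with the block instead of about 11° off, as it was at the start.

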